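Take the forgotten spatula out of a culture dish and close the dish properly

ROBOT

A 7-joint arm with a two-finger parallel gripper is mounted at the origin on the work surface. World frame = base frame: x ahead of the robot, y to its left, z up, the work surface at z = 0. Lengths are in mm, angles in rad, forces in N, time in s.
With the tool pointing down it reaches from about 400 to 875 mm from the base axis. Payload 4.4 kg.
Tool frame: the origin (TCP) lies midway between the tips of the shut fingers; the grasp point (between the pads) lies 19 mm behind it; z points along the fingers, y is the line along which they close (so a half turn about z gives the same grasp; the last joint's range is limited). The gripper opens to 85 mm and grips with 20 to 120 N. Pads are 22 mm wide; open, the fingers measure 114 mm over their backs; the gripper's body (76 mm by 85 mm) begins 54 mm behind the grasp point. The pads swing forward as they close: fully open they stand 13 mm farther back than shut.
Start: joints at [-1.339, 0.628, 0.038, 1.517, -0.027, 0.996, -0.02], TCP at [190.697, 621.412, 231.313] pointing down, gripper open.
Joint ranges: [-3.06, 3.06], [-0.37, 2.12], [-1.25, 1.32], [0.18, 2.47], [-1.1, 4.24], [0.23, 1.98], [-2.94, 2.94]. Speed limits (rad/s): [2.57, 2.57, 3.14, 3.14, 3.14, 3.14, 3.14].

INTERFACE

Orientations are given as [roll, pitch, yaw] about the fixed x, y, z axes, in that order (R = Rz(yaw) Ry(pitch) Rx(roll)).
In Python, from cell import read_state, get_image, finish_job gives the robot as it stands.
- The arm moves only by the tool send_rows, never from a script. Its argument "series" is a list of rows, each an object of numbers: "ax", "ay", "az": the turn, a rotation vector about the tool's x, y, z in rad; "dx", "dy", "dz": the shift along the tool's x, y, z in cm; "hand": the closure, from 0 (fully open) to 1 (shut). In form: [{"ax": .., "ay": .., "az": .., "dx": .., "dy": .., "dz": .., "hand": ..}, ...]. A call has 1 to 10 rows; each row is the pose to reach, as a shift and turn from the pose commanded when the call began, along the tool's axes at that moment; what a row does not reach only later rows make up. A row lasts 1/10 s, in which the tool goes at most 50 mm and 8.59 degrees, less where a joint would pass 70% of its speed; a pose out of reach is approached as far as the arm can. A call with a gripper value outside its range is refused whole. The fingers move at their own pace and stop on an object; the grip force is fixed at half the most. Time passes only in rows, so rows that repeat a pose let the fingers close. It gives the time, the measured TCP pose, the force, the opening and the grip force at its end, in the units of the state.
- read_state(): the state, without advancing time (a new reading comes with each control period).
- get_image(name): name is "scene" or "top" or "wrist"; returns a dict with "pixels" (400x640x3 uint8, red, green, blue), "mtx" (3x3 intrinsics, pixels), "R" (3x3) and "t" (3): a world point X has camera coordinates R X + t. Camera axes: x right, y down, z forward; pixel columns grow to the right and rows downward; lengths in mm; the calibration is good to about 2 mm. A picture is of the moment at which its call begins. There is no depth.
- finish_job(): hands the job in; it is judged then, once.
The state is a dict: "clock": time; "qpos": joint angles; "qd": joint speeds; "tau": joint torques, N m; "eef_pos": TCP position; "tool_rot": TCP orientation; "force": force on the tool from outside, world axes, zero at the start; "torque": the same for the moment, N m; "width": finger opening in mm; "gripper_force": force on a finger pad.
Only numpy, scipy, OpenCV 4.12 (cv2) and the standard library are available. Lean on these libraries where they do the work, as an engineer would, in place of code of your own. Each camera call takes 0.05 s, during which the arm holds its last target. There are 200 camera calls.

TASK

A spatula was left in the long glass culture dish, and the dish's blue lid sits crooked on its handle. Raise the lid by that propped end first, until it is clear of the spatula while the other end still rests on the dish, then lift it off and lay it flat, open side down, on the blue mat; lay the spatula in the steel tray, and then set the lid back on the dish, centred and fully down all round. Set the lid down rather than letting it fall, do not shove the dish about, and leave everything else where it stands.

Things in the scene. Friction and masses are not known exactly. Their poses are not given: they have to be found in the camera images.
- dish: loose open glass dish, 140 mm long (its x), 52 wide (y), 24 high, walls and floor 3 mm, 0.16 kg. Origin: centre of its underside, z up. The spatula leaves it over the rim of its -x end; a brown slice 26 x 34 x 7 mm is bonded to its floor near the +x end. With the lid closed, the lid's origin is 12 mm straight above the dish's origin, x axes in line (either way round: both are symmetric)
- lid: blue lid, 150 mm long (its x), 62 wide (y), 14.5 high, 0.07 kg: 2.5 mm plate, skirt 12 mm deep and 2.5 thick, inside 145 x 57, so 2.5 mm play round the dish. Origin: centre of the skirt's lower edge, z towards the plate. At first it is tilted 0.14 rad about its y: the skirt of its -x end stands on the spatula just outside the dish, the plate at its +x end lies on the dish's rim
- lid_propped_end (a point): middle of the lower edge of the lid's skirt at its -x end, the end propped on the spatula (75 mm from the lid's origin)
- lid_low_end (a point): middle of the lower edge of the lid's skirt at its +x end, the end that rests on the dish (75 mm from the lid's origin)
- spatula: loose straight spatula, 160 mm along its x, 40 g: yellow handle 12 mm wide, 6 thick on the 95 mm of the -x side; steel blade 3 mm thick, up to 18 wide, on the +x side. Origin: mid-length on its underside; centre of mass 10 mm from it towards the blade. At first it slopes 0.21 rad, tip on the dish floor, handle up over the -x rim and 61 mm beyond, in line with the dish within a few mm
- spatula_handle (a point): point inside the spatula's handle, 30 mm from the handle's end, half-way through its thickness: a good place to grip across the 12 mm width
- mat: fixed flat blue mat, 190 mm (its x) by 100 mm (its y), 2 mm thick. Origin at the centre of its underside
- tray: fixed shallow open steel tray, 210 mm (its x) by 90 mm (its y), 16 mm high, walls and floor 3 mm. Origin at the centre of its underside
- brick_left: rough brown composite cube, 48 mm, standing to the left (+y) of the middle; origin at the centre of its underside. To be left alone
- brick_right: rough brown composite cube, 48 mm, standing to the right (-y) of the middle; origin at the centre of its underside. To be left alone
- beaker: clear open beaker, 70 mm across and 90 mm high, at the back; origin at the centre of its underside. To be left alone
- amber: amber bottle with black cap, 60 mm across and 105 mm high, at the back; origin at the centre of its underside. To be left alone
- jar: white jar with red cap, 68 mm across and 85 mm high, at the back; origin at the centre of its underside. To be left alone
Things that resemble listed ones, but are neither listed nor needed, are in the scene too. What is shaped like the lid but orange is not meant.

How it is judged:
By the outcome, as a careful person would: the job done as asked, in the order asked, and still so for the second after the job is handed in, with the robot touching nothing.
It also fails if it takes over 72 s, if anything falls off the work surface, if the arm or the gripper's body presses on something with over 40 N, if the wrist force passes 120 N, or if a joint passes its speed limit or range.

## Working session

There is one attempt and no reset: what is moved stays moved. The work goes in short steps, Python scripts to look and compute and a tool call to move; the robot and the scene stay as the last step left them, time stands still between calls to the robot, and variables do not carry over. Pictures are saved under pics/ and viewed, at most 10 in all, crops included, and the job is handed in when it is done.

Besides the shell and the picture viewer there is one more tool, called after "Call:" as name(argument=value, ...), one argument or row to a line, values as JSON. send_rows: Moves the arm, as the interface text tells. Its arguments: {"type":"object","properties":{"series":{"type":"array","items":{"type":"object","properties":{"ax":{"type":"number"},"ay":{"type":"number"},"az":{"type":"number"},"dx":{"type":"number"},"dy":{"type":"number"},"dz":{"type":"number"},"hand":{"type":"number"}}}}},"required":["series"]}

```bash
ls; mkdir -p pics; python3 - <<'E'
from cell import *
import cv2
s=read_state();print(s)
for n in("scene","top"):
    g=get_image(n);cv2.imwrite(f"pics/{n}0.png",g["pixels"][:,:,::-1]);print(n,g["mtx"],g["R"],g["t"])
E
```

```text
pics
{'clock': 0.0, 'qpos': array([-1.33878296,  0.62932313,  0.03843209,  1.5183936 , -0.02699076,
        0.99628185, -0.0199875 ]), 'qd': array([-4.19608627e-04, -1.06362795e-03,  6.38358504e-05, -7.36661787e-04,
        3.27936557e-05, -4.42526874e-04, -9.59847911e-04]), 'tau': array([ 4.27967288e-04, -5.63412809e+01,  1.22563317e+00, -1.93441916e+01,
        1.07320046e-02,  1.03817825e-02,  6.17324602e-06]), 'eef_pos': array([190.51434692, 620.79278982, 230.39562183]), 'tool_rot': array([-3.13970464e+00,  2.61268928e-05,  2.84380424e+00]), 'force': array([-0.66430355,  0.18489318, -0.88731101]), 'torque': array([0.00568212, 0.03757151, 0.00180727]), 'gripper_force': 0.0, 'width': 84.8553353532808}
scene [[367.63404562   0.         316.59987843]
 [  0.         367.63404562 199.2695993 ]
 [  0.           0.           1.        ]] [[-0.60186031  0.79851441 -0.0117853 ]
 [ 0.6190703   0.45718454 -0.63854072]
 [-0.50449591 -0.39160825 -0.76949779]] [ 345.08576978 -278.39014854 1254.87991015]
top [[405.20934921   0.         323.9908402 ]
 [  0.         405.20934921 193.39195206]
 [  0.           0.           1.        ]] [[ 1.09230623e-02 -9.99940331e-01  1.44674702e-04]
 [-9.95532241e-01 -1.08884798e-02 -9.37923126e-02]
 [ 9.37882914e-02  8.80470948e-04 -9.95591774e-01]] [ -37.20916733  573.03290553 1005.26031254]
```

View pics/scene0.png

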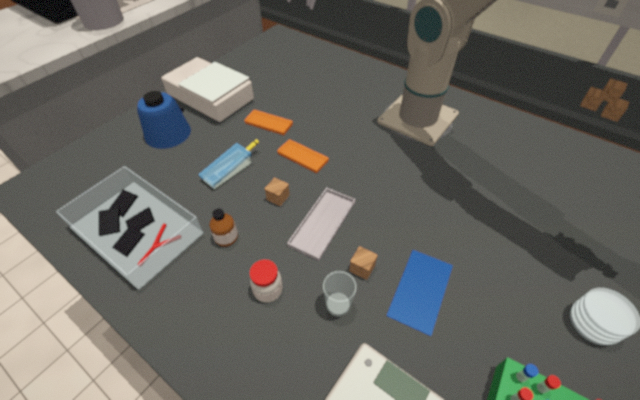

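View pics/top0.png

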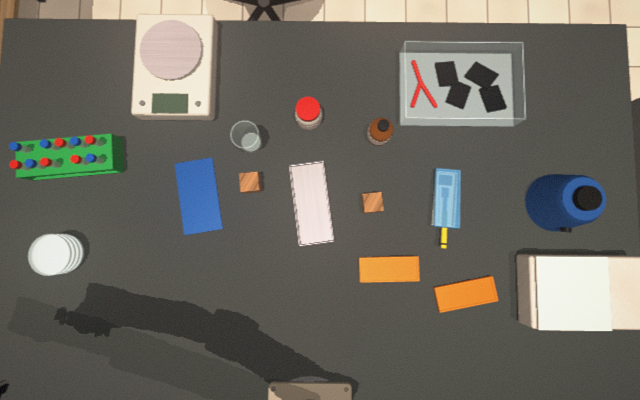

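The target lid is the translucent blue one with the yellow handle sticking out from under it, at top (447,198) and scene (228,165). The two orange plates at top (388,269) and (467,294) are the lookalikes. The mat is at top (198,196) and the tray at (311,203). I'll crop the lid to confirm and measure from masks in both views.

```bash
cat > h.py <<'E'
import numpy as np, cv2
from cell import *
from scipy.spatial.transform import Rotation as Ro
def ray(g,uv):
    R=np.array(g["R"]);c=-R.T@np.array(g["t"]);K=np.array(g["mtx"])
    d=R.T@np.linalg.solve(K,[uv[0],uv[1],1.]);return c,d/np.linalg.norm(d)
def onz(g,uv,z):
    c,d=ray(g,uv);return c+d*(z-c[2])/d[2]
def tri(rays):
    A=0;b=0
    for c,d in rays:
        P=np.eye(3)-np.outer(d,d);A=A+P;b=b+P@c
    X=np.linalg.solve(A,b);return X,[np.linalg.norm(np.cross(X-c,d)).round(1) for c,d in rays]
def proj(g,X):
    p=np.array(g["mtx"])@(np.array(g["R"])@np.array(X)+g["t"]);return p[:2]/p[2]
def mask(g,lo,hi,roi=None):
    h=cv2.cvtColor(g["pixels"],cv2.COLOR_RGB2HSV);m=cv2.inRange(h,np.array(lo),np.array(hi))
    if roi:
        k=np.zeros_like(m);x0,y0,x1,y1=roi;k[y0:y1,x0:x1]=255;m&=k
    return m
def big(m,n=1):
    cs,_=cv2.findContours(m,cv2.RETR_EXTERNAL,cv2.CHAIN_APPROX_NONE);return sorted(cs,key=cv2.contourArea)[::-1][:n]
def rot(rpy): return Ro.from_euler('xyz',rpy)
def move(pos,rpy,pos0=None,rpy0=None):
    "cm shift and rotvec in the tool frame from the start pose to pos/rpy"
    s=read_state();p0=s["eef_pos"] if pos0 is None else np.array(pos0);r0=rot(s["tool_rot"] if rpy0 is None else rpy0)
    d=r0.inv().apply(np.array(pos)-p0)/10;a=(r0.inv()*rot(rpy)).as_rotvec()
    print("d",d.round(2),"a",a.round(3))
E
python3 - <<'E'
from h import *
t=get_image("top");s=get_image("scene")
for n,g,roi in(("top",t,(420,150,475,260)),("scene",s,(185,125,275,200))):
    c=g["pixels"][roi[1]:roi[3],roi[0]:roi[2],::-1];cv2.imwrite(f"pics/crop_{n}.png",cv2.resize(c,None,fx=5,fy=5,interpolation=cv2.INTER_CUBIC))
    y=big(mask(g,(22,120,90),(35,255,255),roi))[0]; print(n,"yellow",cv2.minAreaRect(y))
    b=big(mask(g,(90,60,90),(115,255,255),roi))[0]; print(n,"lid",cv2.boxPoints(cv2.minAreaRect(b)).round(1).tolist(),cv2.contourArea(b))
m=big(mask(t,(100,150,60),(120,255,255),(160,140,235,250)))[0];bx=cv2.boxPoints(cv2.minAreaRect(m))
P=np.array([onz(t,q,2) for q in bx]);print("mat",P.round(0).tolist(),P.mean(0))
ms=big(mask(s,(100,150,60),(120,255,255),(370,230,470,350)))[0];M=cv2.moments(m);N=cv2.moments(ms)
print(tri([ray(t,(M['m10']/M['m00'],M['m01']/M['m00'])),ray(s,(N['m10']/N['m00'],N['m01']/N['m00']))]))
k=big(mask(t,(0,0,140),(179,60,255),(280,150,345,255)))[0];bx=cv2.boxPoints(cv2.minAreaRect(k))
P=np.array([onz(t,q,16) for q in bx]);print("tray",P.round(0).tolist(),P.mean(0))
a=cv2.imread("pics/crop_top.png");b=cv2.imread("pics/crop_scene.png");H=max(a.shape[0],b.shape[0])
cv2.imwrite("pics/crop.png",np.hstack([cv2.copyMakeBorder(x,0,H-x.shape[0],0,4,0) for x in(a,b)]))
E
```

```text
top yellow ((444.0, 238.0), (20.0, 6.0), 90.0)
top lid [[434.0, 228.0], [434.0, 168.0], [460.0, 168.0], [460.0, 228.0]] 1444.5
scene yellow ((252.5, 144.5), (4.880934715270996, 12.907362937927246), 49.398704528808594)
scene lid [[197.0, 173.60000610351562], [239.5, 139.0], [251.60000610351562, 153.89999389648438], [209.10000610351562, 188.39999389648438]] 871.0
mat [[652.0, 364.0, 2.0], [667.0, 265.0, 2.0], [481.0, 232.0, 2.0], [466.0, 329.0, 2.0]] [566.47562651 297.67271113   2.        ]
(array([567.23138508, 299.96331514, -10.00337299]), [np.float64(1.2), np.float64(1.2)])
tray [[649.0, 63.0, 16.0], [662.0, -29.0, 16.0], [452.0, -57.0, 16.0], [440.0, 33.0, 16.0]] [550.59206225   2.3199866   16.        ]
```

View pics/crop.png

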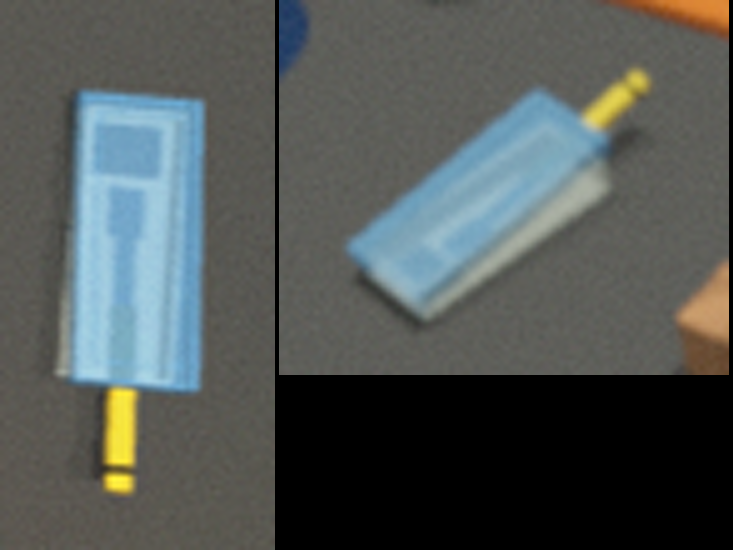

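The crop confirms it: the blue lid (crop 72–204, 92–390) lies over the dish, and the yellow handle leaves at the end nearer the robot. Next I'll work out the approach.

```bash
python3 - <<'E'
from h import *
p=np.pi
for w in([420,450,260],[560,150,260],[560,-150,260],[540,-345,240]): move(w,[p,0,p])
g=get_image("wrist");s=read_state();R=rot(s["tool_rot"]).as_matrix();c=-g["R"].T@g["t"]
print("cam in tool",R.T@(c-s["eef_pos"]),(g["R"]@R).round(2).tolist(),g["mtx"][0,0])
E
```

```text
d [-26.95  -9.62  -2.92] a [-0.001 -0.    -0.298]
d [-49.14 -34.2   -2.89] a [-0.001 -0.    -0.298]
d [-57.94 -62.88  -2.85] a [-0.001 -0.    -0.298]
d [-61.75 -82.1   -0.83] a [-0.001 -0.    -0.298]
cam in tool [  66.17862698   -0.83871872 -142.28066185] [[-0.0, 1.0, 0.0], [-0.97, -0.0, -0.26], [-0.26, -0.0, 0.97]] 288.97484675262905
```

Call:
send_rows(
  series=[
    {"dx": -27, "dy": -9.6, "dz": -2.9, "az": -0.298, "hand": 0},
    {"dx": -27, "dy": -9.6, "dz": -2.9, "az": -0.298, "hand": 0},
    {"dx": -27, "dy": -9.6, "dz": -2.9, "az": -0.298, "hand": 0},
    {"dx": -27, "dy": -9.6, "dz": -2.9, "az": -0.298, "hand": 0},
    {"dx": -27, "dy": -9.6, "dz": -2.9, "az": -0.298, "hand": 0},
    {"dx": -49, "dy": -34.2, "dz": -2.9, "az": -0.298, "hand": 0},
    {"dx": -49, "dy": -34.2, "dz": -2.9, "az": -0.298, "hand": 0},
    {"dx": -49, "dy": -34.2, "dz": -2.9, "az": -0.298, "hand": 0},
    {"dx": -49, "dy": -34.2, "dz": -2.9, "az": -0.298, "hand": 0},
    {"dx": -49, "dy": -34.2, "dz": -2.9, "az": -0.298, "hand": 0},
  ],
)

```text
invalid input at $.series[0]: expected keys ax, ay, az, dx, dy, dz, hand
```

```bash
python3 - <<'E'
from h import *
p=np.pi
print(read_state()["eef_pos"],read_state()["tool_rot"])
for w in([560,150,260],[560,-150,260],[530,-345,240]): move(w,[p,0,p])
E
```

```text
[190.61377633 621.14884412 230.84950807] [-3.14069246e+00 -1.46574924e-05  2.84379400e+00]
d [-49.14 -34.21  -2.88] a [-0.001 -0.    -0.298]
d [-57.94 -62.88  -2.86] a [-0.001 -0.    -0.298]
d [-60.79 -82.4   -0.84] a [-0.001 -0.    -0.298]
```

Call:
send_rows(
  series=[
    {"ax": 0, "ay": 0, "az": -0.298, "dx": -27, "dy": -9.6, "dz": -2.9, "hand": 0},
    {"ax": 0, "ay": 0, "az": -0.298, "dx": -27, "dy": -9.6, "dz": -2.9, "hand": 0},
    {"ax": 0, "ay": 0, "az": -0.298, "dx": -27, "dy": -9.6, "dz": -2.9, "hand": 0},
    {"ax": 0, "ay": 0, "az": -0.298, "dx": -27, "dy": -9.6, "dz": -2.9, "hand": 0},
    {"ax": 0, "ay": 0, "az": -0.298, "dx": -27, "dy": -9.6, "dz": -2.9, "hand": 0},
    {"ax": 0, "ay": 0, "az": -0.298, "dx": -58, "dy": -63, "dz": -2.9, "hand": 0},
    {"ax": 0, "ay": 0, "az": -0.298, "dx": -58, "dy": -63, "dz": -2.9, "hand": 0},
    {"ax": 0, "ay": 0, "az": -0.298, "dx": -58, "dy": -63, "dz": -2.9, "hand": 0},
    {"ax": 0, "ay": 0, "az": -0.298, "dx": -58, "dy": -63, "dz": -2.9, "hand": 0},
    {"ax": 0, "ay": 0, "az": -0.298, "dx": -58, "dy": -63, "dz": -2.9, "hand": 0},
  ],
)

```text
clock: 1.25
eef_pos: [456.3, 229.8, 258.1]
tool_rot: [3.141, 0.0, -3.141]
force: [1.1, 0.1, 0.9]
width: 85.6
gripper_force: 0.0
```

```bash
python3 - <<'E'
from h import *
p=np.pi
s=read_state();print(s["clock"],s["eef_pos"],s["tool_rot"])
for w in([560,-150,260],[530,-345,240]): move(w,[p,0,p])
E
```

```text
1.25 [456.26128851 229.75823931 258.0974684 ] [ 3.14148757e+00  3.33780158e-04 -3.14132899e+00]
d [-10.36 -37.98  -0.19] a [0. 0. 0.]
d [ -7.36 -57.48   1.81] a [0. 0. 0.]
```

Call:
send_rows(
  series=[
    {"ax": 0, "ay": 0, "az": 0, "dx": -9, "dy": -36, "dz": 0, "hand": 0},
    {"ax": 0, "ay": 0, "az": 0, "dx": -9, "dy": -36, "dz": 0, "hand": 0},
    {"ax": 0, "ay": 0, "az": 0, "dx": -9, "dy": -36, "dz": 0, "hand": 0},
    {"ax": 0, "ay": 0, "az": 0, "dx": -9, "dy": -36, "dz": 0, "hand": 0},
    {"ax": 0, "ay": 0, "az": 0, "dx": -9, "dy": -36, "dz": 0, "hand": 0},
    {"ax": 0, "ay": 0, "az": 0, "dx": -9, "dy": -36, "dz": 0, "hand": 0},
    {"ax": 0, "ay": 0, "az": 0, "dx": -9, "dy": -36, "dz": 0, "hand": 0},
    {"ax": 0, "ay": 0, "az": 0, "dx": -6, "dy": -55, "dz": 2, "hand": 0},
    {"ax": 0, "ay": 0, "az": 0, "dx": -6, "dy": -55, "dz": 2, "hand": 0},
    {"ax": 0, "ay": 0, "az": 0, "dx": -6, "dy": -55, "dz": 2, "hand": 0},
  ],
)

```text
clock: 2.25
eef_pos: [523.0, -258.0, 243.6]
tool_rot: [3.142, 0.0, -3.141]
force: [0.7, -0.2, 0.6]
width: 85.6
gripper_force: 0.0
```

Call:
send_rows(
  series=[
    {"ax": 0, "ay": 0, "az": 0, "dx": 0, "dy": -4, "dz": 0, "hand": 0},
    {"ax": 0, "ay": 0, "az": 0, "dx": 0, "dy": -4, "dz": 0, "hand": 0},
    {"ax": 0, "ay": 0, "az": 0, "dx": 0, "dy": -4, "dz": 0, "hand": 0},
  ],
)

```text
clock: 2.55
eef_pos: [523.0, -296.8, 243.5]
tool_rot: [3.141, -0.001, 3.139]
force: [0.4, 0.6, -0.8]
width: 85.6
gripper_force: 0.0
```

```bash
python3 - <<'E'
from h import *
s=read_state();print(s["clock"],s["eef_pos"],s["tool_rot"])
g=get_image("wrist");cv2.imwrite("pics/w1.png",g["pixels"][:,:,::-1]);np.save("w1.npy",g,allow_pickle=True)
E
```

```text
2.55 [ 522.95261473 -296.78977182  243.46092448] [ 3.14097282e+00 -5.19494415e-04  3.13936304e+00]
```

View pics/w1.png

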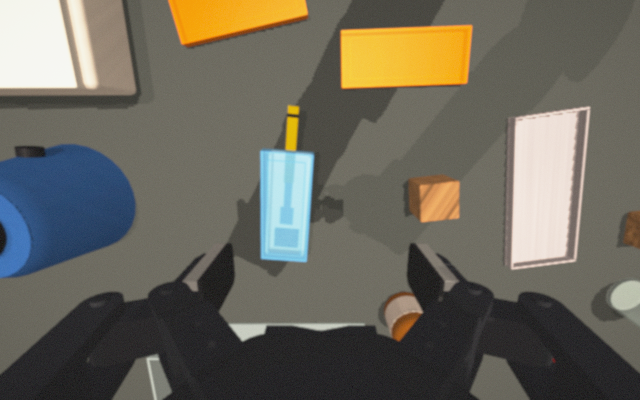

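The wrist view shows the lid at (262–314, 150–262) with the low end at the bottom, and the handle at (292,128). I'll get a second wrist view from lower down for triangulation.

Call:
send_rows(
  series=[
    {"ax": 0, "ay": 0, "az": 0, "dx": 3, "dy": -5.8, "dz": 8, "hand": 0},
    {"ax": 0, "ay": 0, "az": 0, "dx": 3, "dy": -5.8, "dz": 8, "hand": 0},
    {"ax": 0, "ay": 0, "az": 0, "dx": 3, "dy": -5.8, "dz": 8, "hand": 0},
    {"ax": 0, "ay": 0, "az": 0, "dx": 3, "dy": -5.8, "dz": 8, "hand": 0},
  ],
)

```text
clock: 3.0
eef_pos: [493.0, -352.6, 162.7]
tool_rot: [3.139, -0.002, -3.141]
force: [0.2, -0.3, 1.2]
width: 85.5
gripper_force: 0.0
```

```bash
python3 - <<'E'
from h import *
s=read_state();print(s["clock"],s["eef_pos"],s["tool_rot"])
g2=get_image("wrist");cv2.imwrite("pics/w2.png",g2["pixels"][:,:,::-1]);np.save("w2.npy",g2,allow_pickle=True)
g1=np.load("w1.npy",allow_pickle=True).item();t=get_image("top")
def lid(g,roi=None):
    c=big(mask(g,(88,50,110),(112,255,255),roi))[0]
    q=cv2.approxPolyDP(cv2.convexHull(c),0.03*cv2.arcLength(c,True),True)[:,0]
    return q,cv2.boxPoints(cv2.minAreaRect(c)),cv2.contourArea(c)
def yel(g,roi=None):
    return cv2.boxPoints(cv2.minAreaRect(big(mask(g,(18,120,60),(35,255,255),roi))[0]))
for n,g,roi in(("w1",g1,(200,90,335,300)),("w2",g2,(150,30,500,330)),("top",t,(420,150,475,260))):
    print(n,[a.round(1).tolist() if hasattr(a,'round') else a for a in lid(g,roi)],"yel",yel(g,roi).round(1).tolist())
E
```

```text
3.0 [ 492.97140675 -352.55591055  162.74500582] [ 3.13931349e+00 -2.15246069e-03 -3.14093073e+00]
w1 [[[263, 148], [314, 155], [305, 262], [260, 258]], [[254.1999969482422, 259.5], [260.1000061035156, 147.8000030517578], [314.3999938964844, 150.6999969482422], [308.6000061035156, 262.3999938964844]], 5546.5] yel [[284.0, 149.5], [287.0, 104.4000015258789], [299.5, 105.19999694824219], [296.5, 150.3000030517578]]
w2 [[[306, 187], [371, 197], [351, 320], [296, 314]], [[294.20001220703125, 316.70001220703125], [303.5, 186.5], [371.79998779296875, 191.39999389648438], [362.5, 321.5]], 7913.0] yel [[402.79998779296875, 41.0], [499.0, 38.0], [501.20001220703125, 108.30000305175781], [405.0, 111.30000305175781]]
top [[[460, 170], [459, 216], [434, 226], [435, 169]], [[434.0, 168.0], [460.0, 168.0], [460.0, 226.0], [434.0, 226.0]], 1308.0] yel [[440.0, 228.0], [446.0, 228.0], [446.0, 248.0], [440.0, 248.0]]
```

View pics/w2.png

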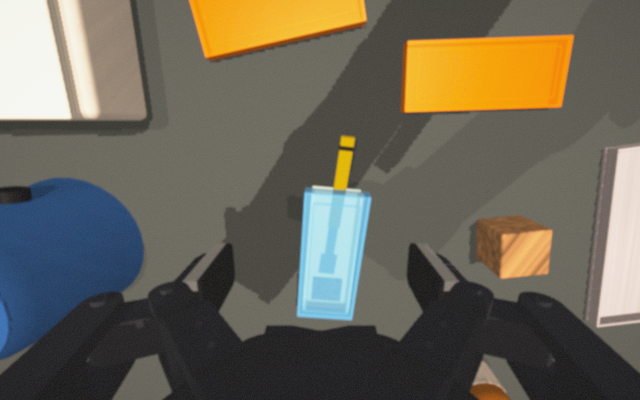

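The second view shows the lid with corners near (304,189), (371,196), (354,320), (297,316) and the handle from (347,136) to (341,189). I'll fit lines to the sides and triangulate.

```bash
cat >> h.py <<'E'
def quad(c):
    "corners of a quadrilateral contour by line fits to its sides, ordered by angle about the centre"
    h=cv2.convexHull(c)[:,0].astype(float);e=.02
    while True:
        q=cv2.approxPolyDP(h.astype(np.float32)[:,None],e*cv2.arcLength(c,True),True)[:,0]
        if len(q)<=4: break
        e+=.005
    p=c[:,0].astype(float);L=[]
    for i in range(4):
        a,b=q[i],q[(i+1)%4];d=(b-a)/np.linalg.norm(b-a);s=(p-a)@d/np.linalg.norm(b-a);n=np.abs((p-a)@[-d[1],d[0]])
        f=p[(s>.12)&(s<.88)&(n<5)];vx,vy,x,y=cv2.fitLine(f.astype(np.float32),cv2.DIST_HUBER,0,.01,.01).ravel();L.append(np.cross([x,y,1],[x+vx,y+vy,1]))
    r=np.array([np.cross(L[i-1],L[i]) for i in range(4)]);r=r[:,:2]/r[:,2:]
    m=r.mean(0);return r[np.argsort(np.arctan2(*(r-m).T[::-1]))]
E
python3 - <<'E'
from h import *
G=[np.load(f"w{i}.npy",allow_pickle=True).item() for i in(1,2)]
Q=[quad(big(mask(g,(88,50,110),(112,255,255),r))[0]) for g,r in zip(G,((200,90,335,300),(250,150,420,330)))]
P=[]
for i in range(4):
    X,e=tri([ray(g,q[i]) for g,q in zip(G,Q)]);P.append(X);print([q[i].round(1).tolist() for q in Q],X.round(1),e)
P=np.array(P);print([np.linalg.norm(P[i]-P[i-1]).round(1) for i in range(4)])
Y=[big(mask(g,(18,120,60),(35,255,255),r))[0] for g,r in zip(G,((275,90,310,160),(320,120,365,195)))]
B=[cv2.boxPoints(cv2.minAreaRect(y)) for y in Y]
ends=[]
for b in B:
    b=b[np.argsort(b[:,1])];ends.append((b[:2].mean(0),b[2:].mean(0)))
for k in(0,):
    print("handle end",[e[k] for e in ends],tri([ray(g,e[k]) for g,e in zip(G,ends)]))
for z in (35,40): print([onz(g,e[0],z).round(1) for g,e in zip(G,ends)],[onz(g,e[1],z-10).round(1) for g,e in zip(G,ends)])
E
```

```text
[[260.0, 148.1], [303.7, 189.7]] [ 486.5 -367.9   46. ] [np.float64(0.6), np.float64(0.6)]
[[314.0, 152.1], [371.9, 193.9]] [ 491.3 -304.8   44. ] [np.float64(0.2), np.float64(0.2)]
[[306.5, 261.6], [351.6, 320.2]] [ 642.2 -317.2   25.7] [np.float64(0.7), np.float64(0.7)]
[[260.0, 259.5], [295.9, 316.3]] [ 639.8 -380.8   22.7] [np.float64(0.1), np.float64(0.1)]
[np.float64(155.6), np.float64(63.3), np.float64(152.5), np.float64(63.7)]
handle end [array([293.27875, 104.81859], dtype=float32), array([345.78378, 148.7973 ], dtype=float32)] (array([ 443.68927286, -328.93579997,   67.22042518]), [np.float64(5.4), np.float64(5.4)])
[array([ 437.8, -328.4,   35. ]), array([ 450.7, -329.4,   35. ])] [array([ 490.2, -334.5,   25. ]), array([ 491.5, -334.3,   25. ])]
[array([ 438., -328.,   40.]), array([ 450.3, -329.9,   40. ])] [array([ 489.8, -333.9,   30. ]), array([ 490.4, -334.7,   30. ])]
```

Lid measured: sides about 154 x 63.5 (should be 150 x 62), plate top at 45 mm and 24 mm, tilt 0.137 rad and yaw −0.083. All of these fit the text. I'll plan the pre-grasp and grasp near the propped end, aligned with the lid.

```bash
cat >> h.py <<'E'
def lidpose(o,tilt,yaw): return np.array(o,float),Ro.from_euler('z',yaw)*Ro.from_euler('y',tilt)
def tool(o,tilt,yaw,off):
    "tool pose gripping the lid (origin o) at lid-frame offset off"
    o,R=lidpose(o,tilt,yaw);return o+R.apply(off),(R*Ro.from_euler('y',np.pi)).as_euler('xyz')
E
python3 - <<'E'
from h import *
o=np.array([565,-342.7,36])-14.5*lidpose([0,0,0],.14,-.083)[1].apply([0,0,1]);print(o)
for h in(56,-4):
    p,r=tool(o,.14,-.083,[-40,0,h]);print(p,r);move(p,r)
t=get_image("top")
for uv,z in(((435,169),26),((460,170),26),((434.5,227),46),((460,227),46)):print(onz(t,uv,z).round(1))
E
```

```text
[ 562.98359035 -342.53225262   21.64186805]
[ 531.29881728 -339.89636079   82.67568843] [ 3.14159265 -0.14        3.05859265]
d [-3.58  1.2   8.21] a [-0.005  0.142  0.086]
[ 522.95505322 -339.20223369   23.26272866] [ 3.14159265 -0.14        3.05859265]
d [-2.73  1.27 14.15] a [-0.005  0.142  0.086]
[ 639.4 -314.9   26. ]
[ 637.5 -379.    26. ]
[ 490.9 -306.    46. ]
[ 491.6 -369.3   46. ]
```

Call:
send_rows(
  series=[
    {"ax": 0, "ay": 0.142, "az": 0.084, "dx": -3.6, "dy": 1.2, "dz": 8.2, "hand": 0},
    {"ax": 0, "ay": 0.142, "az": 0.084, "dx": -3.6, "dy": 1.2, "dz": 8.2, "hand": 0},
    {"ax": 0, "ay": 0.142, "az": 0.084, "dx": -3.6, "dy": 1.2, "dz": 8.2, "hand": 0},
    {"ax": 0, "ay": 0.142, "az": 0.084, "dx": -3.6, "dy": 1.2, "dz": 8.2, "hand": 0},
  ],
)

```text
clock: 3.55
eef_pos: [530.3, -340.5, 81.8]
tool_rot: [-3.136, -0.142, 3.06]
force: [0.7, -0.0, 0.3]
width: 85.4
gripper_force: 0.0
```

```bash
python3 - <<'E'
from h import *
s=read_state();print(s["clock"],s["eef_pos"],s["tool_rot"])
g=get_image("wrist");cv2.imwrite("pics/w3.png",g["pixels"][:,:,::-1])
o=[563,-342.5,21.6]
p,r=tool(o,.14,-.083,[-40,0,-4]);print(p,r);move(p,r)
c=big(mask(g,(88,50,110),(112,255,255)))[0];q=quad(c);print(q)
for u,z in zip(q,(46,46,25,25)): print(onz(g,u,z).round(1))
E
```

```text
3.55 [ 530.2913281 -340.5145916   81.8303848] [-3.13617731 -0.1422633   3.06039806]
[ 522.97146287 -339.16998107   23.2208606 ] [ 3.14159265 -0.14        3.05859265]
d [-0.12  0.28  6.05] a [-0.007 -0.    -0.   ]
[[272.83641169 171.        ]
 [371.14204433 171.        ]
 [364.09462092 326.76899499]
 [278.92422326 327.58779116]]
[ 486.8 -368.5   46. ]
[ 491.9 -305.7   46. ]
[ 610.2 -314.6   25. ]
[ 605.8 -379.4   25. ]
```

View pics/w3.png

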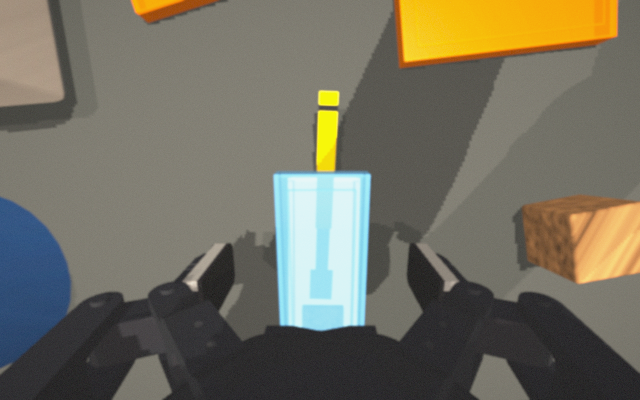

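The lid (273–371) sits centred between the fingers (233–411). I'll descend and grip.

Call:
send_rows(
  series=[
    {"ax": 0, "ay": 0, "az": 0, "dx": -0.1, "dy": 0.1, "dz": 3, "hand": 0},
    {"ax": 0, "ay": 0, "az": 0, "dx": -0.1, "dy": 0.1, "dz": 4.5, "hand": 0},
    {"ax": 0, "ay": 0, "az": 0, "dx": -0.1, "dy": 0.1, "dz": 6, "hand": 0},
    {"ax": 0, "ay": 0, "az": 0, "dx": -0.1, "dy": 0.1, "dz": 6, "hand": 0},
    {"ax": 0, "ay": 0, "az": 0, "dx": -0.1, "dy": 0.1, "dz": 6, "hand": 0.15},
    {"ax": 0, "ay": 0, "az": 0, "dx": -0.1, "dy": 0.1, "dz": 6, "hand": 0.2},
    {"ax": 0, "ay": 0, "az": 0, "dx": -0.1, "dy": 0.1, "dz": 6, "hand": 0.25},
    {"ax": 0, "ay": 0, "az": 0, "dx": -0.1, "dy": 0.1, "dz": 6, "hand": 0.3},
    {"ax": 0, "ay": 0, "az": 0, "dx": -0.1, "dy": 0.1, "dz": 6, "hand": 0.35},
    {"ax": 0, "ay": 0, "az": 0, "dx": -0.1, "dy": 0.1, "dz": 6, "hand": 0.4},
  ],
)

```text
clock: 4.6
eef_pos: [522.7, -341.0, 23.1]
tool_rot: [-3.135, -0.141, 3.057]
force: [0.3, 0.3, 5.4]
width: 60.7
gripper_force: 64.9
```

```bash
python3 - <<'E'
from h import *
s=read_state();print(s["clock"],s["eef_pos"],s["tool_rot"],s["force"],s["torque"],s["width"],s["gripper_force"])
# raise: pivot about the rim contact (lid frame x=+71,z=12)
o0,R0=lidpose([563,-342.5,21.6],.14,-.083);c=o0+R0.apply([71,0,12]);print("pivot",c)
T0=tool([563,-342.5,21.6],.14,-.083,[-40,0,-4])
for t in(.17,.2,.23,.26,.28):
    R=lidpose([0,0,0],t,-.083)[1];o=c-R.apply([71,0,12])+np.array([12*(t-.14)*.7,0,0])
    p,r=tool(o,t,-.083,[-40,0,-4]);print(t,end=' ');move(p,r,*T0)
E
```

```text
4.6 [ 522.69625839 -340.99341869   23.09416009] [-3.13512365 -0.14050494  3.05729829] [0.29533752 0.28104313 5.37381389] [ 0.16739931 -0.09400742  0.00750644] 60.674885821133635 64.92855370044708
pivot [ 634.73206081 -348.46747065   23.57503081]
0.17 d [ 0.02  0.   -0.34] a [-0.    0.03  0.  ]
0.2 d [ 0.03  0.   -0.68] a [0.   0.06 0.  ]
0.23 d [ 0.02  0.01 -1.01] a [0.   0.09 0.  ]
0.26 d [ 0.01  0.01 -1.35] a [0.   0.12 0.  ]
0.28 d [-0.    0.01 -1.58] a [0.   0.14 0.  ]
```

Call:
send_rows(
  series=[
    {"ax": 0, "ay": 0.03, "az": 0, "dx": 0, "dy": 0, "dz": -0.33, "hand": 0.4},
    {"ax": 0, "ay": 0.06, "az": 0, "dx": 0, "dy": 0, "dz": -0.67, "hand": 0.4},
    {"ax": 0, "ay": 0.09, "az": 0, "dx": 0, "dy": 0, "dz": -1.0, "hand": 0.4},
    {"ax": 0, "ay": 0.12, "az": 0, "dx": 0, "dy": 0, "dz": -1.34, "hand": 0.4},
    {"ax": 0, "ay": 0.12, "az": 0, "dx": 0, "dy": 0, "dz": -1.34, "hand": 0.4},
    {"ax": 0, "ay": 0.12, "az": 0, "dx": 0, "dy": 0, "dz": -1.34, "hand": 0.4},
    {"ax": 0, "ay": 0.12, "az": 0, "dx": 0, "dy": 0, "dz": -1.34, "hand": 0.4},
  ],
)

```text
clock: 5.3
eef_pos: [524.4, -340.9, 35.5]
tool_rot: [-3.135, -0.26, 3.056]
force: [0.9, 0.4, 2.0]
width: 60.2
gripper_force: 64.6
```

```bash
python3 - <<'E'
from h import *
s=read_state();print(s["clock"],s["eef_pos"],s["tool_rot"],s["force"],s["torque"],s["width"],s["gripper_force"])
g=get_image("scene");roi=(185,125,275,200);a=cv2.resize(g["pixels"][roi[1]:roi[3],roi[0]:roi[2],::-1],None,fx=4,fy=4,interpolation=cv2.INTER_CUBIC)
w=get_image("wrist");b=w["pixels"][60:360,170:470,::-1];cv2.imwrite("pics/c4.png",np.hstack([a,b]))
E
```

```text
5.3 [ 524.43015303 -340.86826031   35.53388868] [-3.13537961 -0.26008496  3.05649936] [0.87336642 0.39473212 1.97309008] [-0.02312288 -0.82554603  0.02080917] 60.17229652718349 64.57135498523712
```

View pics/c4.png

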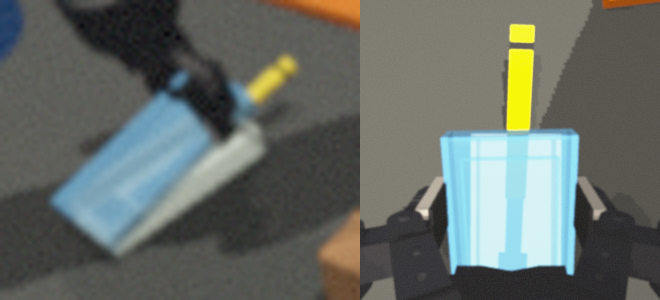

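The lid now stands well clear of the handle, and its low end at crop (80,225) is still on the dish. Lifting off next.

Call:
send_rows(
  series=[
    {"ax": 0, "ay": 0.12, "az": 0, "dx": -0.05, "dy": 0, "dz": -0.2, "hand": 0.4},
    {"ax": 0, "ay": 0, "az": 0, "dx": 0, "dy": 0, "dz": -0.6, "hand": 0.4},
    {"ax": 0, "ay": 0, "az": 0, "dx": 0.3, "dy": 0, "dz": -1.4, "hand": 0.4},
    {"ax": 0, "ay": 0, "az": 0, "dx": 0.8, "dy": 0, "dz": -3.5, "hand": 0.4},
    {"ax": 0, "ay": 0, "az": 0, "dx": 1.7, "dy": 0, "dz": -7, "hand": 0.4},
    {"ax": 0, "ay": -0.13, "az": 0, "dx": 2.5, "dy": 0, "dz": -10, "hand": 0.4},
    {"ax": 0, "ay": -0.26, "az": 0, "dx": 2.5, "dy": 0, "dz": -10, "hand": 0.4},
    {"ax": 0, "ay": -0.26, "az": 0, "dx": 2.5, "dy": 0, "dz": -10, "hand": 0.4},
  ],
)

```text
clock: 6.2
eef_pos: [519.2, -341.3, 141.5]
tool_rot: [-3.136, -0.005, 3.053]
force: [-0.8, 0.5, -1.2]
width: 60.9
gripper_force: 65.1
```

That call had a slip: its first row repeated the 0.12 turn, which had already been done. I'll check the lid in the hand and the dish before going on.

```bash
python3 - <<'E'
from h import *
s=read_state();print(s["clock"],s["eef_pos"],s["tool_rot"])
g=get_image("scene");a=cv2.resize(g["pixels"][90:200,175:295,::-1],None,fx=4,fy=4,interpolation=cv2.INTER_CUBIC)
w=get_image("wrist");np.save("w5.npy",w);b=w["pixels"][:,160:480,::-1];t=get_image("top");c=cv2.resize(t["pixels"][130:260,410:490,::-1],None,fx=3,fy=3)
H=440;cv2.imwrite("pics/c5.png",np.hstack([cv2.copyMakeBorder(x,0,H-x.shape[0],0,0,0) for x in(a,b)])[:, :800])
q=quad(big(mask(w,(88,50,110),(112,255,255)))[0]);print(q.round(1).tolist())
R=rot(s["tool_rot"]).as_matrix()
for u in q: print((R.T@(onz(w,u,s["eef_pos"][2]+18.5)-s["eef_pos"])).round(1))
E
```

```text
6.2 [ 519.24513475 -341.27620562  141.50491923] [-3.13551667 -0.00516678  3.05256642]
[[252.1, 193.7], [388.0, 194.3], [383.3, 329.1], [258.0, 330.3]]
[ 33.  -30.3 -18.1]
[ 32.8  29.5 -18.5]
[-36.6  31.4 -18.9]
[-37.7 -31.5 -18.5]
```

View pics/c5.png

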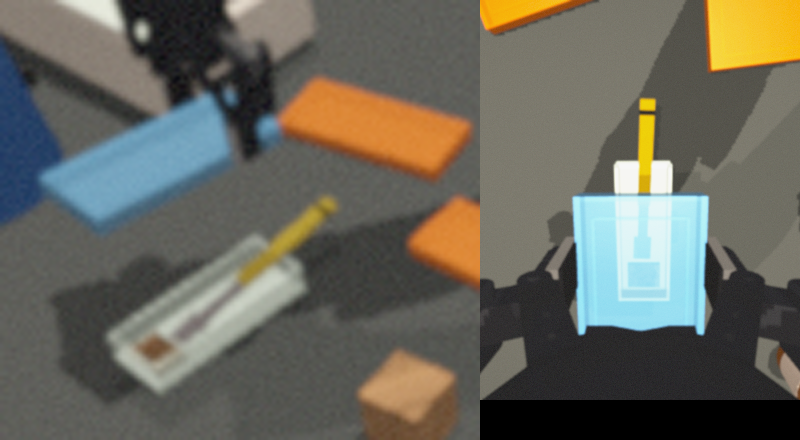

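```bash
python3 - <<'E'
from h import *
s=read_state();R=rot(s["tool_rot"]).as_matrix()
g=get_image("scene");t=get_image("top");w=np.load("w5.npy",allow_pickle=True).item()
def m(g,roi): 
    c=big(mask(g,(90,60,70),(115,255,255),roi))[0];q=cv2.approxPolyDP(cv2.convexHull(c),3,True)[:,0];return c,q
cs,qs=m(g,(180,100,248,150));ct,qt=m(t,(425,130,480,235));print(qs.tolist());print(qt.tolist())
cv2.imwrite("pics/t5.png",cv2.resize(t["pixels"][110:260,400:500,::-1],None,fx=4,fy=4,interpolation=cv2.INTER_CUBIC))
E
```

```text
[[232, 115], [230, 134], [201, 149], [180, 143], [180, 110]]
[[478, 158], [479, 188], [464, 199], [452, 201], [453, 157]]
```

View pics/t5.png

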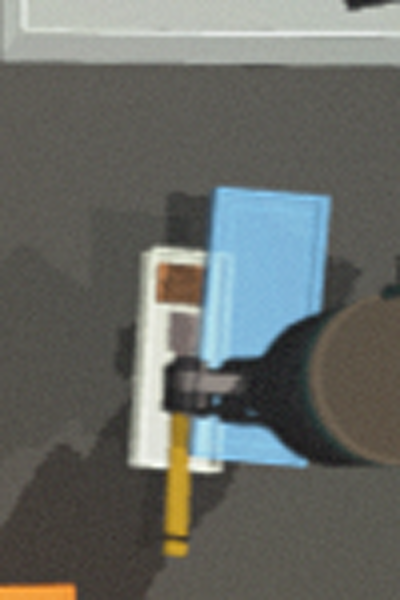

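The dish corners in the scene, (215,188) and (251,163), are where they were before, so it did not move. The lid's low-end corners read (454.2,157) and (482.5,159.2) in top, and (200,144) and (185,134.5) in scene. From these I can get the tilt in the hand.

```bash
python3 - <<'E'
from h import *
s=read_state();R=rot(s["tool_rot"]).as_matrix();p=s["eef_pos"]
g=get_image("scene");t=get_image("top");w=np.load("w5.npy",allow_pickle=True).item()
for a,b in(((454.2,157),(199.5,144)),((482.5,159.2),(185,134.5))):
    X,e=tri([ray(t,a),ray(g,b)]);print(X.round(1),e,"tool",(R.T@(X-p)).round(1))
# scale check, three views: near-end corners from top(+y) and wrist
X,e=tri([ray(t,(448,224.5)),ray(w,(388.0,194.3))]);print("near",X.round(1),e,(R.T@(X-p)).round(1))
# wrist: width 62 gives depth of each end of the visible lid
K=w["mtx"]
for l,r in(((252.1,193.7),(388,194.3)),((258,330.3),(383.3,329.1))):
    dl=np.linalg.solve(K,[*l,1]);dr=np.linalg.solve(K,[*r,1]);z=62/np.linalg.norm(dl-dr)
    X=w["R"].T@(z*(dl+dr)/2-w["t"]);print("mid",(R.T@(X-p)).round(1))
E
```

```text
[ 641.4 -314.5  177.3] [np.float64(1.6), np.float64(1.6)] tool [-111.8   34.6  -39.3]
[ 637.2 -377.1  174. ] [np.float64(2.4), np.float64(2.4)] tool [-112.8  -28.1  -35.7]
near [ 493.7 -307.3  149.3] [np.float64(1.8), np.float64(1.8)] [ 35.9  29.8 -10.9]
mid [ 39.4  -2.  -16.9]
mid [-28.2  -2.1 -23.4]
```

```bash
python3 - <<'E'
from h import *
for p,t,y in(([540,-150,200],0,-.083),([540,120,200],0,.18),([530,291,150],.12,.18)):
    _,r=tool([0,0,0],t,y,[0,0,0]);move(p,r)
E
```

```text
d [ 0.25 19.   -6.31] a [-0.005 -0.003  0.001]
d [ 2.46 45.91 -6.45] a [-0.005 -0.004 -0.262]
d [ 4.85 62.9  -1.53] a [ 0.011  0.116 -0.262]
```

Call:
send_rows(
  series=[
    {"ax": 0, "ay": 0, "az": 0, "dx": 0.3, "dy": 3, "dz": -3, "hand": 0.4},
    {"ax": 0, "ay": 0, "az": 0, "dx": 0.5, "dy": 7, "dz": -6, "hand": 0.4},
    {"ax": 0, "ay": 0, "az": 0, "dx": 0.7, "dy": 12, "dz": -6.4, "hand": 0.4},
    {"ax": 0, "ay": 0, "az": 0, "dx": 1, "dy": 17, "dz": -6.4, "hand": 0.4},
    {"ax": 0, "ay": 0, "az": -0.05, "dx": 1.4, "dy": 22, "dz": -6.4, "hand": 0.4},
    {"ax": 0, "ay": 0.0, "az": -0.1, "dx": 1.8, "dy": 27, "dz": -6.4, "hand": 0.4},
    {"ax": 0, "ay": 0.0, "az": -0.16, "dx": 2.2, "dy": 32, "dz": -6.4, "hand": 0.4},
    {"ax": 0, "ay": 0.03, "az": -0.21, "dx": 2.5, "dy": 37, "dz": -6.4, "hand": 0.4},
    {"ax": 0, "ay": 0.06, "az": -0.24, "dx": 3, "dy": 42, "dz": -6.4, "hand": 0.4},
    {"ax": 0, "ay": 0.09, "az": -0.262, "dx": 3.5, "dy": 46, "dz": -6.4, "hand": 0.4},
  ],
)

```text
clock: 7.55
eef_pos: [529.3, 125.3, 199.6]
tool_rot: [3.134, -0.094, -2.959]
force: [0.4, -0.4, -1.8]
width: 60.4
gripper_force: 65.5
```

Call:
send_rows(
  series=[
    {"ax": 0, "ay": 0.0, "az": 0, "dx": 0.3, "dy": 4.5, "dz": 1, "hand": 0.4},
    {"ax": 0, "ay": 0.02, "az": 0, "dx": 0.3, "dy": 9, "dz": 2, "hand": 0.4},
    {"ax": 0, "ay": 0.03, "az": 0, "dx": 0.3, "dy": 13, "dz": 3, "hand": 0.4},
    {"ax": 0, "ay": 0.03, "az": 0, "dx": 0.3, "dy": 16.5, "dz": 5, "hand": 0.4},
    {"ax": 0, "ay": 0.03, "az": 0, "dx": 0.3, "dy": 16.5, "dz": 5, "hand": 0.4},
    {"ax": 0, "ay": 0.03, "az": 0, "dx": 0.3, "dy": 16.5, "dz": 5, "hand": 0.4},
  ],
)

```text
clock: 8.15
eef_pos: [491.8, 283.7, 150.3]
tool_rot: [3.136, -0.125, -2.96]
force: [1.0, -0.2, -1.2]
width: 60.6
gripper_force: 65.6
```

```bash
python3 - <<'E'
from h import *
s=read_state();print(s["clock"],s["eef_pos"],s["tool_rot"])
g=get_image("scene");t=get_image("top");w=get_image("wrist")
np.save("w6.npy",w)
a=cv2.resize(g["pixels"][180:330,370:490,::-1],None,fx=3.3,fy=3.3,interpolation=cv2.INTER_CUBIC)
b=cv2.resize(t["pixels"][130:260,150:270,::-1],None,fx=3.3,fy=3.3,interpolation=cv2.INTER_CUBIC)
cv2.imwrite("pics/c6.png",np.hstack([a[:429],b[:429]]))
q=quad(big(mask(w,(88,50,110),(108,255,255),(200,150,440,345)))[0]);print(q.round(1).tolist())
R=rot(s["tool_rot"]).as_matrix();K=w["mtx"]
for l,r in((q[0],q[1]),(q[3],q[2])):
    dl=np.linalg.solve(K,[*l,1]);dr=np.linalg.solve(K,[*r,1]);z=62/np.linalg.norm(dl-dr)
    X=w["R"].T@(z*(dl+dr)/2-w["t"]);print("mid",(R.T@(X-s["eef_pos"])).round(1))
E
```

```text
8.15 [491.80806801 283.66268067 150.33393145] [ 3.13617592 -0.12465371 -2.9597622 ]
[[252.1, 195.7], [388.0, 175.7], [383.4, 330.0], [258.0, 330.0]]
mid [ 37.4  -3.  -15.8]
mid [-34.1  -3.  -22.5]
```

View pics/c6.png

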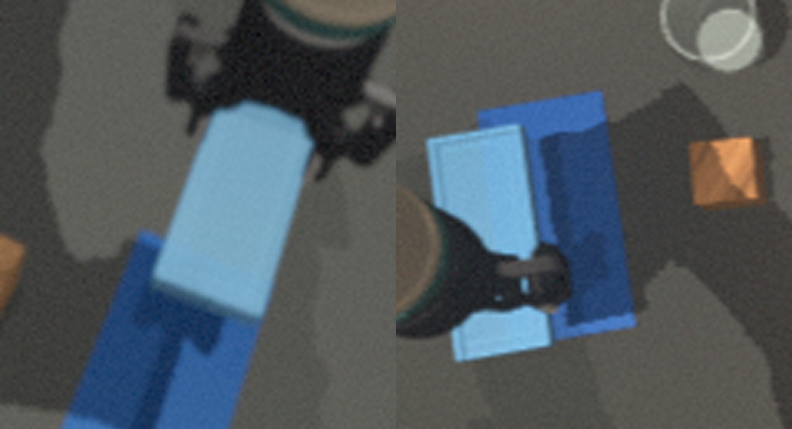

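The lid is over the mat, 40 mm short of it. I'll triangulate the low-end corners, scene (417,265) and (451,273) against top (188.5,167.9) and (159.4,172.7), and the near-end ones against the wrist view.

```bash
python3 - <<'E'
from h import *
s=read_state();R=rot(s["tool_rot"]).as_matrix();p=s["eef_pos"]
g=get_image("scene");t=get_image("top");w=np.load("w6.npy",allow_pickle=True).item()
for n,L in(("low-y",[(t,(188.5,167.9)),(g,(417,264.8))]),("low+y",[(t,(159.4,172.7)),(g,(451,273.5))]),
 ("near-y",[(t,(196.7,234.5)),(w,(252.1,194.5))]),("near+y",[(t,(168.5,239.7)),(w,(388,194.5))])):
    X,e=tri([ray(a,b) for a,b in L]);print(n,X.round(1),e[0],"tool",(R.T@(X-p)).round(1))
E
```

```text
low-y [614.2 275.2 156.4] 2.4 tool [-116.2  -27.   -19.1]
low+y [600.8 335.6 168.3] 2.9 tool [-112.2   34.8  -30.3]
near-y [467.2 244.5 169.7] 0.0 tool [ 34.4 -31.4 -14.1]
near+y [455.8 304.6 172.2] 0.5 tool [ 35.4  29.8 -16.2]
```

```bash
python3 - <<'E'
from h import *
r=read_state()["tool_rot"]
for z in(60,12,6,2,-1): move([528.6,291,z],[np.pi,-.125,-2.96])
E
```

```text
d [-4.71  0.29  8.69] a [ 0.007  0.004 -0.005]
d [-5.29  0.26 13.46] a [ 0.007  0.004 -0.005]
d [-5.36  0.26 14.05] a [ 0.007  0.004 -0.005]
d [-5.41  0.25 14.45] a [ 0.007  0.004 -0.005]
d [-5.45  0.25 14.75] a [ 0.007  0.004 -0.005]
```

Call:
send_rows(
  series=[
    {"ax": 0, "ay": 0, "az": 0, "dx": -3, "dy": 0.2, "dz": 4, "hand": 0.4},
    {"ax": 0, "ay": 0, "az": 0, "dx": -4.8, "dy": 0.3, "dz": 8, "hand": 0.4},
    {"ax": 0, "ay": 0, "az": 0, "dx": -5.1, "dy": 0.3, "dz": 11.5, "hand": 0.4},
    {"ax": 0, "ay": 0, "az": 0, "dx": -5.2, "dy": 0.3, "dz": 12.8, "hand": 0.4},
    {"ax": 0, "ay": 0, "az": 0, "dx": -5.3, "dy": 0.3, "dz": 13.4, "hand": 0.4},
    {"ax": 0, "ay": 0, "az": 0, "dx": -5.3, "dy": 0.3, "dz": 13.4, "hand": 0.4},
    {"ax": 0, "ay": 0, "az": 0, "dx": -5.3, "dy": 0.3, "dz": 13.4, "hand": 0.4},
  ],
)

```text
clock: 9.1
eef_pos: [528.8, 293.4, 13.9]
tool_rot: [3.134, -0.119, -2.963]
force: [0.2, 0.6, -0.5]
width: 60.5
gripper_force: 65.6
```

Call:
send_rows(
  series=[
    {"ax": 0, "ay": 0, "az": 0, "dx": 0, "dy": 0, "dz": 0.2, "hand": 0.4},
    {"ax": 0, "ay": 0, "az": 0, "dx": 0, "dy": 0, "dz": 0.4, "hand": 0.4},
    {"ax": 0, "ay": 0, "az": 0, "dx": 0, "dy": 0, "dz": 0.4, "hand": 0.4},
  ],
)

```text
clock: 9.4
eef_pos: [527.2, 293.0, 8.5]
tool_rot: [3.135, -0.122, -2.963]
force: [-0.8, 0.7, -0.6]
width: 60.6
gripper_force: 65.6
```

Call:
send_rows(
  series=[
    {"ax": 0, "ay": 0, "az": 0, "dx": 0, "dy": 0, "dz": 0.2, "hand": 0.4},
    {"ax": 0, "ay": 0, "az": 0, "dx": 0, "dy": 0, "dz": 0.3, "hand": 0.4},
    {"ax": 0, "ay": 0, "az": 0, "dx": 0, "dy": 0, "dz": 0.3, "hand": 0.4},
  ],
)

```text
clock: 9.7
eef_pos: [526.6, 292.7, 4.9]
tool_rot: [3.135, -0.123, -2.963]
force: [0.0, -0.4, -1.4]
width: 60.0
gripper_force: 65.6
```

Call:
send_rows(
  series=[
    {"ax": 0, "ay": 0, "az": 0, "dx": 0, "dy": 0, "dz": 0.15, "hand": 0.4},
    {"ax": 0, "ay": 0, "az": 0, "dx": 0, "dy": 0, "dz": 0.3, "hand": 0.4},
    {"ax": 0, "ay": 0, "az": 0, "dx": 0, "dy": 0, "dz": 0.3, "hand": 0.4},
  ],
)

```text
clock: 10.0
eef_pos: [526.2, 292.6, 1.9]
tool_rot: [3.135, -0.123, -2.963]
force: [-0.0, 1.5, -0.7]
width: 60.3
gripper_force: 65.6
```

Call:
send_rows(
  series=[
    {"ax": 0, "ay": 0, "az": 0, "dx": 0, "dy": 0, "dz": 0.1, "hand": 0.4},
    {"ax": 0, "ay": 0, "az": 0, "dx": 0, "dy": 0, "dz": 0.2, "hand": 0.4},
    {"ax": 0, "ay": 0, "az": 0, "dx": 0, "dy": 0, "dz": 0.2, "hand": 0.4},
  ],
)

```text
clock: 10.3
eef_pos: [526.3, 292.8, 0.2]
tool_rot: [3.135, -0.122, -2.963]
force: [-0.3, 0.1, 0.7]
width: 60.4
gripper_force: 65.8
```

Call:
send_rows(
  series=[
    {"ax": 0, "ay": 0, "az": 0, "dx": 0, "dy": 0, "dz": 0.1, "hand": 0.4},
    {"ax": 0, "ay": 0, "az": 0, "dx": 0, "dy": 0, "dz": 0.1, "hand": 0.4},
  ],
)

```text
clock: 10.5
eef_pos: [526.2, 292.7, -0.6]
tool_rot: [3.135, -0.122, -2.963]
force: [-1.7, -0.3, 1.7]
width: 60.6
gripper_force: 66.0
```

Call:
send_rows(
  series=[
    {"ax": 0, "ay": 0, "az": 0, "dx": 0, "dy": 0, "dz": 0.1, "hand": 0.4},
    {"ax": 0, "ay": 0, "az": 0, "dx": 0, "dy": 0, "dz": 0.1, "hand": 0.4},
  ],
)

```text
clock: 10.7
eef_pos: [526.2, 292.7, -1.0]
tool_rot: [3.135, -0.122, -2.963]
force: [-1.6, -0.5, 6.6]
width: 60.3
gripper_force: 66.3
```

```bash
python3 - <<'E'
from h import *
s=read_state();print(s["eef_pos"],s["force"],s["torque"])
g=get_image("scene");t=get_image("top")
a=cv2.resize(g["pixels"][210:340,370:470,::-1],None,fx=4,fy=4,interpolation=cv2.INTER_CUBIC)
b=cv2.resize(t["pixels"][140:260,150:250,::-1],None,fx=4,fy=4,interpolation=cv2.INTER_CUBIC)
cv2.imwrite("pics/c7.png",np.hstack([a[:480],b[:480]]))
E
```

```text
[526.16825085 292.74419647  -0.98245428] [-1.59136705 -0.5017727   6.61929919] [-0.33406131 -0.03885368 -0.03432112]
```

View pics/c7.png

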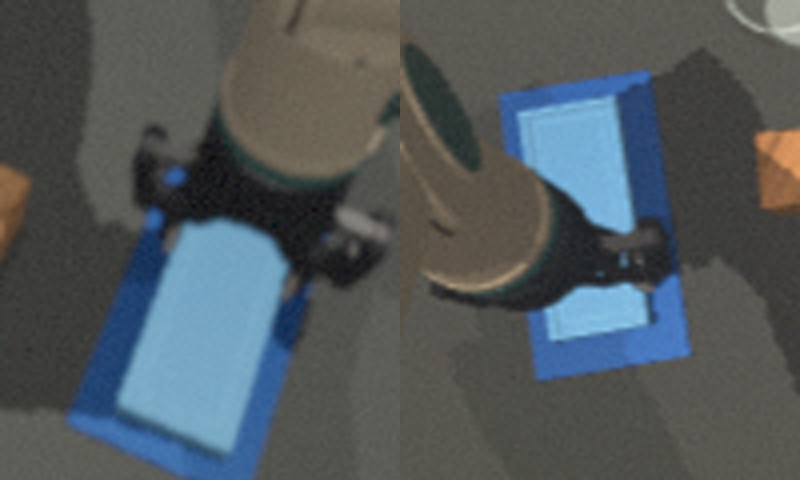

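The lid lies on the mat, inside the mat outline at top crop (520–650, 97–340). That is already 11 pictures viewed, one over the limit of 10, so from here I'll use numbers only. Releasing now and rising.

Call:
send_rows(
  series=[
    {"ax": 0, "ay": 0, "az": 0, "dx": 0, "dy": 0, "dz": -0.05, "hand": 0.3},
    {"ax": 0, "ay": 0, "az": 0, "dx": 0, "dy": 0, "dz": -0.05, "hand": 0.2},
    {"ax": 0, "ay": 0, "az": 0, "dx": 0, "dy": 0, "dz": -0.05, "hand": 0.1},
    {"ax": 0, "ay": 0, "az": 0, "dx": 0, "dy": 0, "dz": -0.05, "hand": 0},
    {"ax": 0, "ay": 0, "az": 0, "dx": 0, "dy": 0, "dz": -0.05, "hand": 0},
    {"ax": 0, "ay": 0, "az": 0, "dx": 0, "dy": 0, "dz": -2, "hand": 0},
    {"ax": 0, "ay": 0, "az": 0, "dx": 0.5, "dy": 0, "dz": -5, "hand": 0},
    {"ax": 0, "ay": -0.12, "az": 0, "dx": 1, "dy": 0, "dz": -10, "hand": 0},
    {"ax": 0, "ay": -0.12, "az": 0, "dx": 2, "dy": 0, "dz": -14, "hand": 0},
    {"ax": 0, "ay": -0.12, "az": 0, "dx": 3, "dy": 0, "dz": -17, "hand": 0},
  ],
)

```text
clock: 11.8
eef_pos: [517.0, 290.3, 173.2]
tool_rot: [3.134, -0.0, -2.963]
force: [1.6, 0.6, 0.2]
width: 85.8
gripper_force: 0.0
```

```bash
python3 - <<'E'
from h import *
p=np.pi;s=read_state();print(s["eef_pos"],s["tool_rot"])
w=get_image("wrist")
# lid on mat: lighter blue than mat
for lo,hi in(((88,50,150),(104,190,255)),((100,150,60),(125,255,255))):
    c=big(mask(w,lo,hi))[0];q=quad(c);print(cv2.contourArea(c),q.round(0).tolist())
    P=np.array([onz(w,u,16.5 if lo[0]==88 else 2) for u in q]);print(P.round(1).tolist(),P.mean(0).round(1),[np.linalg.norm(P[i]-P[i-1]).round(1) for i in range(4)])
t=get_image("top")
c=big(mask(t,(90,50,120),(106,190,255),(150,130,240,260)))[0];q=quad(c);P=np.array([onz(t,u,16.5) for u in q]);print("top",P.round(1).tolist(),P.mean(0).round(1),[np.linalg.norm(P[i]-P[i-1]).round(1) for i in range(4)])
# spatula & dish in top
y=big(mask(t,(18,120,60),(35,255,255),(430,180,465,260)))[0];print("yel",y[:,0].min(0),y[:,0].max(0),cv2.minAreaRect(y))
move([530,100,240],[p,0,p]);move([460,-335,200],[p,0,p]);
E
```

```text
[516.97484325 290.29317268 173.22839733] [ 3.13432655e+00 -1.64019912e-04 -2.96294288e+00]
7339.5 [[289.0, 165.0], [350.0, 165.0], [347.0, 294.0], [294.0, 294.0]]
[[500.2, 254.9, 16.5], [488.5, 317.0, 16.5], [638.8, 344.2, 16.5], [649.5, 283.1, 16.5]] [569.2 299.8  16.5] [np.float64(151.9), np.float64(63.2), np.float64(152.7), np.float64(62.0)]
13268.5 [[272.0, 143.0], [364.0, 143.0], [358.0, 298.0], [278.0, 298.0]]
[[482.3, 232.3, 2.0], [465.0, 328.9, 2.0], [651.0, 362.1, 2.0], [667.9, 265.3, 2.0]] [566.5 297.2   2. ] [np.float64(188.5), np.float64(98.2), np.float64(189.0), np.float64(98.2)]
top [[637.4, 345.4, 16.5], [648.9, 283.0, 16.5], [501.7, 255.7, 16.5], [489.8, 314.8, 16.5]] [569.4 299.7  16.5] [np.float64(150.8), np.float64(63.5), np.float64(149.8), np.float64(60.3)]
yel [441 212] [447 248] ((444.0, 230.0), (36.0, 6.0), 90.0)
d [  2.28 -18.98  -6.66] a [0.01  0.004 0.179]
d [ 16.91 -60.58  -3.14] a [0.01  0.004 0.179]
```

The lid lies flat on the mat: measured 151 x 62, centre (569.3, 299.8), yaw 0.18, with wrist and top views agreeing. On to the spatula.

Call:
send_rows(
  series=[
    {"ax": 0, "ay": 0, "az": 0.05, "dx": 0.5, "dy": -4, "dz": -3, "hand": 0},
    {"ax": 0, "ay": 0, "az": 0.1, "dx": 1, "dy": -9, "dz": -3, "hand": 0},
    {"ax": 0, "ay": 0, "az": 0.15, "dx": 2, "dy": -14, "dz": -3, "hand": 0},
    {"ax": 0, "ay": 0, "az": 0.18, "dx": 3, "dy": -19, "dz": -3, "hand": 0},
    {"ax": 0, "ay": 0, "az": 0.18, "dx": 4, "dy": -24, "dz": -3, "hand": 0},
    {"ax": 0, "ay": 0, "az": 0.18, "dx": 5, "dy": -29, "dz": -3, "hand": 0},
    {"ax": 0, "ay": 0, "az": 0.18, "dx": 7, "dy": -33.5, "dz": -3, "hand": 0},
    {"ax": 0, "ay": 0, "az": 0.18, "dx": 8.5, "dy": -38, "dz": -3, "hand": 0},
    {"ax": 0, "ay": 0, "az": 0.18, "dx": 10, "dy": -42.5, "dz": -3, "hand": 0},
    {"ax": 0, "ay": 0, "az": 0.18, "dx": 11.5, "dy": -47, "dz": -3, "hand": 0},
  ],
)

```text
clock: 12.9
eef_pos: [486.4, -195.1, 197.0]
tool_rot: [3.135, -0.005, 3.139]
force: [0.8, -0.3, -0.1]
width: 85.5
gripper_force: 0.0
```

Call:
send_rows(
  series=[
    {"ax": 0, "ay": 0, "az": 0, "dx": 0, "dy": -4.9, "dz": 0, "hand": 0},
    {"ax": 0, "ay": 0, "az": 0, "dx": 0, "dy": -9.7, "dz": 0, "hand": 0},
    {"ax": 0, "ay": 0, "az": 0, "dx": 0, "dy": -12, "dz": 0.0, "hand": 0},
    {"ax": 0, "ay": 0, "az": 0, "dx": 0, "dy": -12, "dz": 0, "hand": 0},
  ],
)

```text
clock: 13.3
eef_pos: [485.4, -318.3, 195.9]
tool_rot: [3.138, -0.005, 3.133]
force: [-0.6, 0.4, 0.0]
width: 85.5
gripper_force: 0.0
```

```bash
python3 - <<'E'
from h import *
p=np.pi;s=read_state();print(s["clock"],s["eef_pos"],s["tool_rot"])
w=get_image("wrist");np.save("w8.npy",w)
m=mask(w,(18,120,60),(35,255,255))
for y in big(m,4): print(cv2.contourArea(y),[a for a in cv2.minAreaRect(y)])
move([470,-334,150],[p,0,p-.08])
E
```

```text
13.3 [ 485.38010015 -318.28971165  195.93163824] [ 3.13805842 -0.00486353  3.13257456]
8412.5 [(435.5015563964844, 85.53993225097656), (61.790592193603516, 145.48365783691406), 87.70938873291016]
7619.5 [(247.00244140625, 27.678049087524414), (61.81108474731445, 149.18470764160156), 77.90524291992188]
838.5 [(306.172119140625, 181.1065673828125), (13.761432647705078, 82.56858825683594), 5.194429397583008]
76.0 [(188.30755615234375, 3.620222568511963), (3.785487413406372, 45.88377380371094), 77.6609115600586]
d [ 1.56 -1.94  4.58] a [ 0.006 -0.005  0.074]
```

Call:
send_rows(
  series=[
    {"ax": 0, "ay": 0, "az": 0.074, "dx": 1.5, "dy": -1.9, "dz": 4.6, "hand": 0},
    {"ax": 0, "ay": 0, "az": 0.074, "dx": 1.5, "dy": -1.9, "dz": 4.6, "hand": 0},
    {"ax": 0, "ay": 0, "az": 0.074, "dx": 1.5, "dy": -1.9, "dz": 4.6, "hand": 0},
  ],
)

```text
clock: 13.65
eef_pos: [471.4, -330.0, 150.2]
tool_rot: [3.133, -0.007, 3.068]
force: [0.9, -0.3, 0.0]
width: 85.2
gripper_force: 0.0
```

```bash
python3 - <<'E'
from h import *
p=np.pi;s=read_state();print(s["clock"],s["eef_pos"],s["tool_rot"])
W=[np.load("w8.npy",allow_pickle=True).item(),get_image("wrist")];np.save("w9.npy",W[1])
E=[]
for w in W:
    cs=[c for c in big(mask(w,(18,120,60),(35,255,255)),8) if 10<cv2.contourArea(c)<3000 and abs(c[:,0,0].mean()-310)<40 and c[:,0,1].min()>60]
    pts=np.vstack(cs)[:,0].astype(np.float32);vx,vy,x,y=cv2.fitLine(pts,cv2.DIST_L2,0,.01,.01).ravel()
    if vy<0: vx,vy=-vx,-vy
    k=(pts-[x,y])@np.array([vx,vy]);E.append([np.array([x+vx*a,y+vy*a]) for a in(k.min(),k.max())]);print(len(cs),E[-1],cv2.minAreaRect(pts)[1])
A=[]
for i,n in((0,"handle end"),(1,"handle/blade joint")):
    X,e=tri([ray(w,a[i]) for w,a in zip(W,E)]);A.append(X);print(n,X.round(1),e[0])
d=A[1]-A[0];print("len",np.linalg.norm(d),"slope",-d[2]/np.hypot(*d[:2]),"yaw",np.arctan2(d[1],d[0]))
t=get_image("top")
for uv,z in(((444,248.5),42),((444,211.5),20)):print("top",onz(t,uv,z).round(1))
# dish rim: glass edges in both views
for w in W:
    for z in(24,):pass
E
```

```text
13.65 [ 471.41736406 -329.95905214  150.22512807] [ 3.13348247 -0.00679593  3.0676787 ]
1 [array([310.00775, 140.00073], dtype=float32), array([302.2869 , 222.21477], dtype=float32)] (13.761432647705078, 82.56858825683594)
2 [array([317.95807, 159.7449 ], dtype=float32), array([314.098  , 251.17302], dtype=float32)] (15.443577766418457, 91.404052734375)
handle end [ 436.4 -328.9   40.1] 0.4
handle/blade joint [ 529.5 -339.9   25. ] 0.4
len 94.96988315218283 slope 0.16062961991212157 yaw -0.11818817624804125
top [ 438.1 -329.9   42. ]
top [ 531.  -337.9   20. ]
```

Handle measured: length 95.0 (should be 95), end at z≈41, and the top view agrees within 2 mm. I'll grip it 30 mm from the end, tilted 0.2.

```bash
python3 - <<'E'
from h import *
for h in(60,20,0):
    p,r=tool([466,-332.4,30],.2,-.105,[0,0,h]);move(p,r)
E
```

```text
d [-0.46 -0.33  6.33] a [0.003 0.198 0.033]
d [ 0.33 -0.32 10.25] a [0.003 0.198 0.033]
d [ 0.72 -0.32 12.21] a [0.003 0.198 0.033]
```

Call:
send_rows(
  series=[
    {"ax": 0, "ay": 0.1, "az": 0.033, "dx": -0.5, "dy": -0.3, "dz": 4, "hand": 0.4},
    {"ax": 0, "ay": 0.198, "az": 0.033, "dx": -0.5, "dy": -0.3, "dz": 6.3, "hand": 0.4},
    {"ax": 0, "ay": 0.198, "az": 0.033, "dx": 0.2, "dy": -0.3, "dz": 9.5, "hand": 0.4},
    {"ax": 0, "ay": 0.198, "az": 0.033, "dx": 0.5, "dy": -0.3, "dz": 11, "hand": 0.4},
    {"ax": 0, "ay": 0.198, "az": 0.033, "dx": 0.5, "dy": -0.3, "dz": 11, "hand": 0.4},
  ],
)

```text
clock: 14.25
eef_pos: [466.5, -331.8, 40.1]
tool_rot: [3.137, -0.204, 3.036]
force: [-0.8, 0.3, -0.2]
width: 51.2
gripper_force: 0.0
```

```bash
python3 - <<'E'
from h import *
s=read_state();print(s["clock"],s["eef_pos"],s["tool_rot"],s["force"],s["width"])
p,r=tool([466,-332.4,30],.2,-.105,[0,0,0]);move(p,r)
w=get_image("wrist")
for y in big(mask(w,(18,120,60),(35,255,255),(230,80,420,360)),3): print(cv2.minAreaRect(y),y[:,0].min(0),y[:,0].max(0))
o=rot(s["tool_rot"]);print("pads mid col",proj(w,s["eef_pos"]-o.apply([0,0,10])))
E
```

```text
14.25 [ 466.46027493 -331.83054966   40.10590437] [ 3.13723707 -0.20415022  3.03620298] [-0.78712437  0.33780922 -0.16655054] 51.21100508504132
d [-0.17 -0.07  1.  ] a [ 0.004 -0.004 -0.   ]
((320.0, 274.5), (113.0, 24.0), 90.0) [308 218] [332 331]
((410.0, 115.0), (70.0, 18.0), 90.0) [401  80] [419 150]
((320.0, 203.5), (19.0, 24.0), 90.0) [308 194] [332 213]
pads mid col [321.77968799 258.28351481]
```

The handle is centred (col 320 against 322) and aligned. I'll close on it and lift.

Call:
send_rows(
  series=[
    {"ax": 0, "ay": 0, "az": 0, "dx": 0, "dy": -0.1, "dz": 0.6, "hand": 0.4},
    {"ax": 0, "ay": 0, "az": 0, "dx": 0, "dy": -0.1, "dz": 1, "hand": 0.45},
    {"ax": 0, "ay": 0, "az": 0, "dx": 0, "dy": -0.1, "dz": 1, "hand": 0.6},
    {"ax": 0, "ay": 0, "az": 0, "dx": 0, "dy": -0.1, "dz": 1, "hand": 0.75},
    {"ax": 0, "ay": 0, "az": 0, "dx": 0, "dy": -0.1, "dz": 1, "hand": 0.9},
    {"ax": 0, "ay": 0, "az": 0, "dx": 0, "dy": -0.1, "dz": 1, "hand": 1},
    {"ax": 0, "ay": 0, "az": 0, "dx": 0, "dy": -0.1, "dz": 1, "hand": 1},
    {"ax": 0, "ay": 0, "az": 0, "dx": 0, "dy": -0.1, "dz": 1, "hand": 1},
  ],
)

```text
clock: 15.1
eef_pos: [464.5, -334.8, 31.5]
tool_rot: [3.14, -0.201, 3.033]
force: [-0.1, -0.6, 2.5]
width: 9.4
gripper_force: 58.8
```

Call:
send_rows(
  series=[
    {"ax": 0, "ay": 0, "az": 0, "dx": 0.2, "dy": 0, "dz": -1, "hand": 1},
    {"ax": 0, "ay": 0, "az": 0, "dx": 0.6, "dy": 0, "dz": -3, "hand": 1},
    {"ax": 0, "ay": 0, "az": 0, "dx": 1.4, "dy": 0, "dz": -7, "hand": 1},
    {"ax": 0, "ay": -0.1, "az": 0, "dx": 2, "dy": 0, "dz": -10, "hand": 1},
    {"ax": 0, "ay": -0.2, "az": 0, "dx": 2, "dy": 0, "dz": -10, "hand": 1},
    {"ax": 0, "ay": -0.2, "az": 0, "dx": 2, "dy": 0, "dz": -10, "hand": 1},
  ],
)

```text
clock: 15.7
eef_pos: [461.3, -335.3, 135.0]
tool_rot: [3.139, -0.003, 3.029]
force: [-0.7, -0.3, -1.1]
width: 9.2
gripper_force: 58.7
```

```bash
python3 - <<'E'
from h import *
s=read_state();print(s["clock"],s["eef_pos"],s["tool_rot"],s["force"],s["width"],s["gripper_force"])
w=get_image("wrist");t=get_image("top");g=get_image("scene");R=rot(s["tool_rot"]).as_matrix();p=s["eef_pos"]
for y in big(mask(w,(18,120,60),(35,255,255),(230,80,420,360)),3): print("w",cv2.minAreaRect(y),y[:,0].min(0),y[:,0].max(0))
for n,g_,roi in(("top",t,(420,150,500,270)),("scene",g,(180,70,300,220))):
    for y in big(mask(g_,(18,100,60),(35,255,255),roi),3): print(n,cv2.contourArea(y),cv2.boxPoints(cv2.minAreaRect(y)).round(0).tolist())
# predicted ends of a level spatula held 30 mm from the handle end
for x in(30,-65,-130): 
    X=p+R@[x,0,-3];print(x,[proj(c,X).round(0) for c in(w,t,g)])
# tray in top
k=big(mask(t,(0,0,140),(179,60,255),(280,150,345,255)))[0];q=quad(k);P=np.array([onz(t,u,16) for u in q]);print("tray",P.round(0).tolist(),P.mean(0),[np.linalg.norm(P[i]-P[i-1]).round(0) for i in range(4)])
E
```

```text
15.7 [ 461.26983525 -335.29934355  135.00666058] [ 3.13938882e+00 -2.64335161e-03  3.02913002e+00] [-0.67960383 -0.30246183 -1.08304821] 9.244766640956671 58.66163671016693
w ((320.5058898925781, 277.0199890136719), (107.99270629882812, 25.252124786376953), 87.68627166748047) [309 223] [335 331]
w ((400.0, 109.0), (58.0, 38.0), 90.0) [381  80] [419 138]
w ((320.0, 208.0), (20.0, 26.0), 90.0) [307 198] [333 218]
top 139.5 [[456.0, 232.0], [457.0, 209.0], [465.0, 209.0], [463.0, 233.0]]
top 31.0 [[454.0, 244.0], [461.0, 244.0], [461.0, 251.0], [454.0, 251.0]]
scene 81.0 [[225.0, 128.0], [242.0, 117.0], [244.0, 122.0], [228.0, 132.0]]
scene 10.5 [[248.0, 114.0], [251.0, 112.0], [254.0, 115.0], [251.0, 117.0]]
30 [array([322., 197.]), array([458., 253.]), array([254., 112.])]
-65 [array([322., 354.]), array([461., 211.]), array([228., 128.])]
-130 [array([322., 438.]), array([464., 183.]), array([208., 139.])]
tray [[646.0, 61.0, 16.0], [661.0, -27.0, 16.0], [454.0, -56.0, 16.0], [441.0, 32.0, 16.0]] [550.40506908   2.60497086  16.        ] [np.float64(207.0), np.float64(89.0), np.float64(209.0), np.float64(89.0)]
```

The spatula is held level, with its ends where predicted. The tray measures 208 x 89 (should be 210 x 90), centre (550.4, 2.5), yaw 0.14.

```bash
python3 - <<'E'
from h import *
for p,y in(([480,-170,140],-.0),([501,-4.5,100],.14),([501,-4.5,20],.14)):
    _,r=tool([0,0,0],0,y,[0,0,0]);move(p,r)
E
```

```text
d [ 0.31 16.52 -0.65] a [ 0.003 -0.003 -0.108]
d [-0.   33.19  3.4 ] a [ 0.003 -0.003 -0.248]
d [-3.000e-02  3.316e+01  1.140e+01] a [ 0.003 -0.003 -0.248]
```

Call:
send_rows(
  series=[
    {"ax": 0, "ay": 0, "az": 0, "dx": 0.1, "dy": 4, "dz": -0.5, "hand": 1},
    {"ax": 0, "ay": 0, "az": -0.06, "dx": 0.2, "dy": 9, "dz": -0.6, "hand": 1},
    {"ax": 0, "ay": 0, "az": -0.1, "dx": 0.3, "dy": 14, "dz": -0.6, "hand": 1},
    {"ax": 0, "ay": 0, "az": -0.15, "dx": 0.3, "dy": 19, "dz": 0, "hand": 1},
    {"ax": 0, "ay": 0, "az": -0.2, "dx": 0.2, "dy": 24, "dz": 1, "hand": 1},
    {"ax": 0, "ay": 0, "az": -0.248, "dx": 0.1, "dy": 29, "dz": 2, "hand": 1},
    {"ax": 0, "ay": 0, "az": -0.248, "dx": 0, "dy": 33.2, "dz": 3.4, "hand": 1},
    {"ax": 0, "ay": 0, "az": -0.248, "dx": 0, "dy": 33.2, "dz": 7, "hand": 1},
    {"ax": 0, "ay": 0, "az": -0.248, "dx": 0, "dy": 33.2, "dz": 10, "hand": 1},
    {"ax": 0, "ay": 0, "az": -0.248, "dx": 0, "dy": 33.2, "dz": 10, "hand": 1},
  ],
)

```text
clock: 16.85
eef_pos: [498.3, -2.9, 29.8]
tool_rot: [3.138, -0.01, -2.999]
force: [-1.4, 0.0, -0.7]
width: 9.4
gripper_force: 58.7
```

```bash
python3 - <<'E'
from h import *
s=read_state();print(s["clock"],s["eef_pos"],s["tool_rot"],s["width"])
_,r=tool([0,0,0],0,.14,[0,0,0])
for z in(10,4):move([501,-4.5,z],r)
w=get_image("wrist");h=cv2.cvtColor(w["pixels"],cv2.COLOR_RGB2GRAY)
# tray walls near the handle: rows of brightness across columns at handle level
q=[proj(w,[x,y,16]).round(0).tolist() for x,y in((441,32),(454,-56))];print("tray near corners expected",q)
print("handle",[cv2.minAreaRect(c)[0] for c in big(mask(w,(18,120,60),(35,255,255),(230,80,420,360)),2)])
E
```

```text
16.85 [498.28942318  -2.92512807  29.81166246] [ 3.13773477 -0.01024038 -2.99925952] 9.443064044107697
d [-0.27 -0.2   1.98] a [ 0.004 -0.01   0.002]
d [-0.27 -0.2   2.58] a [ 0.004 -0.01   0.002]
tray near corners expected [[401.0, 150.0], [235.0, 151.0]]
handle [(320.5, 277.0), (319.5, 208.5)]
```

Call:
send_rows(
  series=[
    {"ax": 0, "ay": -0.01, "az": 0, "dx": -0.2, "dy": -0.2, "dz": 1.2, "hand": 1},
    {"ax": 0, "ay": -0.01, "az": 0, "dx": -0.2, "dy": -0.2, "dz": 1.9, "hand": 1},
    {"ax": 0, "ay": -0.01, "az": 0, "dx": -0.2, "dy": -0.2, "dz": 2.2, "hand": 1},
    {"ax": 0, "ay": -0.01, "az": 0, "dx": -0.2, "dy": -0.2, "dz": 2.4, "hand": 1},
    {"ax": 0, "ay": -0.01, "az": 0, "dx": -0.2, "dy": -0.2, "dz": 2.4, "hand": 1},
  ],
)

```text
clock: 17.4
eef_pos: [503.1, -6.1, 10.3]
tool_rot: [3.139, 0.009, -3.002]
force: [-0.2, -0.6, -0.1]
width: 9.4
gripper_force: 58.8
```

Call:
send_rows(
  series=[
    {"ax": 0, "ay": 0, "az": 0, "dx": 0, "dy": 0, "dz": 0.1, "hand": 1},
    {"ax": 0, "ay": 0, "az": 0, "dx": 0, "dy": 0, "dz": 0.1, "hand": 1},
  ],
)

```text
clock: 17.6
eef_pos: [503.0, -6.2, 9.2]
tool_rot: [3.139, 0.009, -3.002]
force: [-0.8, 0.1, -0.5]
width: 9.4
gripper_force: 58.8
```

Call:
send_rows(
  series=[
    {"ax": 0, "ay": 0, "az": 0, "dx": 0, "dy": 0, "dz": 0.2, "hand": 1},
    {"ax": 0, "ay": 0, "az": 0, "dx": 0, "dy": 0, "dz": 0.3, "hand": 1},
    {"ax": 0, "ay": 0, "az": 0, "dx": 0, "dy": 0, "dz": 0.3, "hand": 1},
  ],
)

```text
clock: 17.9
eef_pos: [502.7, -6.1, 5.8]
tool_rot: [3.139, 0.008, -3.002]
force: [-0.5, 0.4, -0.1]
width: 9.6
gripper_force: 58.8
```

Call:
send_rows(
  series=[
    {"ax": 0, "ay": 0, "az": 0, "dx": 0, "dy": 0, "dz": 0.15, "hand": 1},
    {"ax": 0, "ay": 0, "az": 0, "dx": 0, "dy": 0, "dz": 0.15, "hand": 1},
  ],
)

```text
clock: 18.1
eef_pos: [502.9, -6.2, 4.4]
tool_rot: [3.139, 0.009, -3.002]
force: [0.4, -0.4, -0.4]
width: 9.5
gripper_force: 58.8
```

Call:
send_rows(
  series=[
    {"ax": 0, "ay": 0, "az": 0, "dx": 0, "dy": 0, "dz": 0.1, "hand": 1},
    {"ax": 0, "ay": 0, "az": 0, "dx": 0, "dy": 0, "dz": 0.1, "hand": 1},
  ],
)

```text
clock: 18.3
eef_pos: [502.9, -6.2, 4.3]
tool_rot: [3.139, 0.009, -3.002]
force: [-1.6, 0.2, 10.9]
width: 9.5
gripper_force: 60.0
```

```bash
python3 - <<'E'
from h import *
s=read_state();print(s["eef_pos"],s["force"],s["torque"])
E
```

```text
[502.93186712  -6.15629491   4.32242344] [-1.56299707  0.23920165 10.91055778] [0.04906513 0.36266313 0.00481474]
```

Contact at 10.9 N. Releasing with a limited opening so the fingers stay inside the tray, then rising.

Call:
send_rows(
  series=[
    {"ax": 0, "ay": 0, "az": 0, "dx": 0, "dy": 0, "dz": -0.05, "hand": 0.85},
    {"ax": 0, "ay": 0, "az": 0, "dx": 0, "dy": 0, "dz": -0.1, "hand": 0.7},
    {"ax": 0, "ay": 0, "az": 0, "dx": 0, "dy": 0, "dz": -0.1, "hand": 0.7},
    {"ax": 0, "ay": 0, "az": 0, "dx": 0, "dy": 0, "dz": -1.5, "hand": 0.7},
    {"ax": 0, "ay": 0, "az": 0, "dx": 0, "dy": 0, "dz": -5, "hand": 0.5},
    {"ax": 0, "ay": 0, "az": 0, "dx": 0, "dy": 0, "dz": -10, "hand": 0},
    {"ax": 0, "ay": 0, "az": 0, "dx": 0, "dy": 0, "dz": -15, "hand": 0},
    {"ax": 0, "ay": 0, "az": 0, "dx": 0, "dy": 0, "dz": -18, "hand": 0},
    {"ax": 0, "ay": 0, "az": 0, "dx": 0, "dy": 0, "dz": -18, "hand": 0},
  ],
)

```text
clock: 19.2
eef_pos: [504.2, -6.9, 188.6]
tool_rot: [3.14, 0.018, -3.003]
force: [0.7, -0.2, 0.1]
width: 85.4
gripper_force: 0.0
```

```bash
python3 - <<'E'
from h import *
s=read_state();print(s["clock"],s["eef_pos"],s["tool_rot"],s["width"])
w=get_image("wrist");g=get_image("scene")
cs=[c for c in big(mask(w,(18,120,60),(35,255,255)),8) if 10<cv2.contourArea(c)<3000]
for c in cs:
    b=cv2.boxPoints(cv2.minAreaRect(c));print("yel",cv2.contourArea(c),[onz(w,u,9)[:2].round(0).tolist() for u in b])
# dish, now unobstructed: list of scene yellow too
for c in big(mask(g,(18,100,60),(35,255,255),(280,180,370,265)),3): print("scene",cv2.minAreaRect(c),onz(g,cv2.minAreaRect(c)[0],9).round(0))
# move to look at the dish: TCP back of dish
_,r=tool([0,0,0],0,-.083,[0,0,0])
move([520,-180,190],r);move([500,-343,150],r)
E
```

```text
19.2 [504.24285168  -6.94023389 188.58500534] [ 3.13981924  0.01841889 -3.00257786] 85.35889970585586
yel 600.0 [[487.0, -15.0], [485.0, -3.0], [566.0, 8.0], [567.0, -4.0]]
yel 347.5 [[589.0, -197.0], [535.0, -166.0], [541.0, -156.0], [595.0, -187.0]]
yel 102.0 [[589.0, -178.0], [540.0, -151.0], [543.0, -147.0], [591.0, -174.0]]
yel 63.0 [[476.0, -16.0], [474.0, -6.0], [483.0, -5.0], [484.0, -15.0]]
yel 24.0 [[597.0, 184.0], [593.0, 194.0], [599.0, 197.0], [603.0, 187.0]]
scene ((326.5, 214.0), (4.973459243774414, 29.32625961303711), 30.963756561279297) [525.  -3.   9.]
d [  0.57 -17.41  -0.59] a [0.004 0.01  0.222]
d [  4.85 -33.29   3.32] a [0.004 0.01  0.222]
```

The spatula lies in the tray (handle x 475–567, on the tray axis). Back to the dish to measure its pose.

Call:
send_rows(
  series=[
    {"ax": 0, "ay": 0, "az": 0.05, "dx": 0.5, "dy": -4.9, "dz": -0.5, "hand": 0},
    {"ax": 0, "ay": 0, "az": 0.1, "dx": 1, "dy": -9.8, "dz": -0.5, "hand": 0},
    {"ax": 0, "ay": 0, "az": 0.16, "dx": 1.5, "dy": -14.7, "dz": -0.5, "hand": 0},
    {"ax": 0, "ay": 0, "az": 0.222, "dx": 2, "dy": -19.6, "dz": -0.5, "hand": 0},
    {"ax": 0, "ay": 0.01, "az": 0.222, "dx": 2.5, "dy": -24.5, "dz": -0.5, "hand": 0},
    {"ax": 0, "ay": 0.01, "az": 0.222, "dx": 3, "dy": -29.4, "dz": -0.5, "hand": 0},
    {"ax": 0, "ay": 0.01, "az": 0.222, "dx": 3.5, "dy": -32, "dz": -0.5, "hand": 0},
    {"ax": 0, "ay": 0.01, "az": 0.222, "dx": 3.5, "dy": -32, "dz": -0.5, "hand": 0},
  ],
)

```text
clock: 20.1
eef_pos: [508.1, -334.1, 185.3]
tool_rot: [3.14, -0.006, 3.051]
force: [-0.7, 0.7, 0.7]
width: 85.3
gripper_force: 0.0
```

```bash
python3 - <<'E'
from h import *
s=read_state();print(s["clock"],s["eef_pos"],s["tool_rot"],s["width"])
w=get_image("wrist");np.save("wa.npy",w);t=get_image("top")
for x,y in((496,-310),(496,-364),(636,-322),(634,-374),(565,-342)): print(proj(w,[x,y,24]).round(0),proj(t,[x,y,24]).round(0))
# colour samples: background vs dish across a row
for g,n,row in((w,"w",None),):
    c=proj(w,[565,-342,24]).astype(int);r=cv2.cvtColor(g["pixels"],cv2.COLOR_RGB2HSV)[c[1],c[0]-60:c[0]+61:3];print(c,r.tolist())
E
```

```text
20.1 [ 508.11603416 -334.07833308  185.26523271] [ 3.14046227 -0.0056818   3.05133633] 85.29537053639501
[342. 173.] [434. 225.]
[292. 178.] [455. 225.]
[341. 290.] [438. 170.]
[297. 292.] [458. 171.]
[318. 236.] [446. 198.]
[318 236] [[21, 25, 71], [21, 26, 69], [26, 25, 71], [30, 30, 69], [30, 32, 71], [10, 30, 76], [26, 25, 71], [34, 25, 70], [20, 33, 70], [17, 31, 73], [19, 29, 71], [26, 25, 71], [36, 36, 149], [33, 22, 231], [35, 21, 229], [32, 20, 233], [34, 19, 232], [35, 21, 234], [34, 17, 234], [33, 20, 233], [32, 18, 232], [34, 19, 233], [34, 19, 233], [32, 19, 233], [34, 19, 233], [33, 20, 233], [35, 21, 231], [35, 19, 237], [30, 30, 126], [23, 32, 97], [22, 27, 103], [24, 36, 99], [27, 28, 92], [27, 25, 91], [25, 30, 92], [25, 30, 93], [27, 30, 93], [27, 28, 91], [28, 33, 92], [24, 28, 90], [25, 35, 94]]
```

Call:
send_rows(
  series=[
    {"ax": 0, "ay": 0, "az": 0, "dx": -0.5, "dy": -2, "dz": -5, "hand": 0},
    {"ax": 0, "ay": 0, "az": 0, "dx": -1, "dy": -4, "dz": -8, "hand": 0},
    {"ax": 0, "ay": 0, "az": 0, "dx": -1, "dy": -4, "dz": -8, "hand": 0},
  ],
)

```text
clock: 20.5
eef_pos: [520.2, -372.6, 271.6]
tool_rot: [-3.139, 0.005, 3.058]
force: [-0.6, -0.3, 0.6]
width: 85.6
gripper_force: 0.0
```

```bash
cat > dish.py <<'E'
from h import *
def dish(w,near0=True):
    ctr=proj(w,[565,-342,24]).astype(int)
    m=cv2.inRange(cv2.cvtColor(w["pixels"],cv2.COLOR_RGB2HSV)[:,:,2],135,255)
    k=np.zeros_like(m);x0,y0=ctr-80;x1,y1=ctr+80;k[max(y0,0):min(y1,325),x0:x1]=255;m=cv2.morphologyEx(m&k,cv2.MORPH_OPEN,np.ones((3,3)))
    q=quad(cv2.convexHull(big(m)[0]) if 0 else big(m)[0]);return q
if __name__=="__main__":
    s=read_state();print(s["eef_pos"])
    W=[np.load("wa.npy",allow_pickle=True).item(),get_image("wrist")];Q=[dish(w) for w in W]
    for w,q in zip(W,Q):
        print(q.round(1).tolist())
        P=np.array([onz(w,u,24 if u[1]>q[:,1].mean() else 0) for u in q]);print(P.round(1).tolist())
        print([np.linalg.norm((P[i]-P[i-1])[:2]).round(1) for i in range(4)],P.mean(0).round(1))
    for i in range(4):
        X,e=tri([ray(w,q[i]) for w,q in zip(W,Q)]);print(X.round(1),e[0])
E
python3 dish.py
```

```text
[ 520.20642036 -372.59646989  271.55872371]
[[291.9, 168.0], [341.0, 168.0], [341.0, 289.0], [296.3, 289.0]]
[[489.1, -365.5, 0.0], [494.2, -309.7, 0.0], [634.2, -321.6, 24.0], [629.3, -374.3, 24.0]]
[np.float64(140.6), np.float64(56.1), np.float64(140.5), np.float64(52.9)] [ 561.7 -342.8   12. ]
[[326.0, 146.0], [365.6, 146.0], [362.0, 244.0], [326.0, 244.0]]
[[489.4, -363.4, 0.0], [494.1, -307.7, 0.0], [632.5, -322.3, 24.0], [628.2, -374.7, 24.0]]
[np.float64(139.2), np.float64(55.9), np.float64(139.2), np.float64(52.6)] [ 561.1 -342.    12. ]
[ 487.7 -363.8   13.8] 0.6
[ 492.  -310.4   16.4] 0.5
[ 630.6 -322.3   28.9] 0.7
[ 627.4 -374.3   26.5] 0.5
```

The dish measures 140 x 52.7 (should be 140 x 52), centre (561.2, −342.8), yaw −0.08, so it has not moved. Now back to fetch the lid, which I'll grip at its middle.

```bash
python3 - <<'E'
from h import *
_,r=tool([0,0,0],0,.18,[0,0,0])
move([560,0,240],r);move([569.3,299.8,200],r)
E
```

```text
d [-1.03 37.18  2.95] a [ 0.002  0.001 -0.262]
d [ 0.5  67.13  7.  ] a [ 0.002  0.001 -0.262]
```

Call:
send_rows(
  series=[
    {"ax": 0, "ay": 0, "az": -0.02, "dx": -0.2, "dy": 4.8, "dz": 0.5, "hand": 0},
    {"ax": 0, "ay": 0, "az": -0.04, "dx": -0.5, "dy": 9.6, "dz": 1, "hand": 0},
    {"ax": 0, "ay": 0, "az": -0.06, "dx": -0.8, "dy": 14.4, "dz": 1.5, "hand": 0},
    {"ax": 0, "ay": 0, "az": -0.1, "dx": -1, "dy": 19.2, "dz": 2, "hand": 0},
    {"ax": 0, "ay": 0, "az": -0.13, "dx": -1, "dy": 24, "dz": 2.5, "hand": 0},
    {"ax": 0, "ay": 0, "az": -0.16, "dx": -1, "dy": 28.8, "dz": 3, "hand": 0},
    {"ax": 0, "ay": 0, "az": -0.19, "dx": -1, "dy": 33.6, "dz": 3, "hand": 0},
    {"ax": 0, "ay": 0, "az": -0.22, "dx": -1, "dy": 38.4, "dz": 3, "hand": 0},
    {"ax": 0, "ay": 0, "az": -0.24, "dx": -0.8, "dy": 43.2, "dz": 3.5, "hand": 0},
    {"ax": 0, "ay": 0, "az": -0.262, "dx": -0.5, "dy": 48, "dz": 4, "hand": 0},
  ],
)

```text
clock: 21.55
eef_pos: [559.8, 112.5, 227.1]
tool_rot: [3.137, -0.005, -2.958]
force: [1.1, -0.4, 0.4]
width: 85.7
gripper_force: 0.0
```

```bash
python3 - <<'E'
from h import *
s=read_state();print(s["clock"],s["eef_pos"],s["tool_rot"])
_,r=tool([0,0,0],0,.18,[0,0,0])
move([540,296,185],r)
E
```

```text
21.55 [559.82231263 112.47289122 227.11069278] [ 3.13662151 -0.00473123 -2.9582089 ]
d [-1.42 18.39  4.3 ] a [ 0.005 -0.005  0.003]
```

Stop short, at x≈540, for a fresh wrist measurement of the lid.

Call:
send_rows(
  series=[
    {"ax": 0, "ay": 0, "az": 0, "dx": -0.4, "dy": 4.8, "dz": 1, "hand": 0},
    {"ax": 0, "ay": 0, "az": 0, "dx": -0.8, "dy": 9.6, "dz": 2, "hand": 0},
    {"ax": 0, "ay": 0, "az": 0, "dx": -1.2, "dy": 14.4, "dz": 3, "hand": 0},
    {"ax": 0.005, "ay": -0.005, "az": 0, "dx": -1.4, "dy": 18.2, "dz": 4.3, "hand": 0},
    {"ax": 0.005, "ay": -0.005, "az": 0, "dx": -1.4, "dy": 18.2, "dz": 4.3, "hand": 0},
    {"ax": 0.005, "ay": -0.005, "az": 0, "dx": -1.4, "dy": 18.2, "dz": 4.3, "hand": 0},
  ],
)

```text
clock: 22.15
eef_pos: [540.1, 292.3, 184.3]
tool_rot: [-3.14, -0.001, -2.957]
force: [0.4, -0.1, -0.7]
width: 85.5
gripper_force: 0.0
```

```bash
python3 - <<'E'
from h import *
s=read_state();print(s["clock"],s["eef_pos"],s["tool_rot"])
w=get_image("wrist");c=big(mask(w,(88,50,150),(104,190,255)))[0];q=quad(c);print(q.round(0).tolist())
# near end silhouette is the skirt foot (z=2), far end and sides the plate (z=16.5)
P=np.array([onz(w,u,16.5 if u[1]>q[:,1].mean() else 2) for u in q]);Z=np.array([onz(w,u,16.5) for u in q])
print(P.round(1).tolist());print("all top",Z.mean(0).round(1),"len",[np.linalg.norm((Z[i]-Z[i-1])[:2]).round(1) for i in range(4)],"near foot len",np.linalg.norm((P[0]-P[3])[:2]).round(1))
n=Z[:2].mean(0);f=Z[2:].mean(0);print("yaw",np.arctan2(*(f-n)[1::-1]))
for z in(60,0): 
    for C in((569.3,299.8),): move([*C,z],tool([0,0,0],0,.18,[0,0,0])[1])
E
```

```text
22.15 [540.0757594  292.28189983 184.33092658] [-3.13986657e+00 -1.20566043e-03 -2.95677194e+00]
[[293.0, 142.0], [353.0, 142.0], [348.0, 271.0], [296.0, 271.0]]
[[501.6, 253.9, 2.0], [489.6, 318.4, 2.0], [637.6, 343.3, 16.5], [649.0, 282.1, 16.5]]
all top [569.  299.3  16.5] len [np.float64(151.0), np.float64(62.7), np.float64(151.0), np.float64(62.3)] near foot len 150.1
yaw 0.17910417929608424
d [-2.9   0.46 12.5 ] a [-0.002  0.     0.002]
d [-2.9   0.47 18.5 ] a [-0.002  0.     0.002]
```

Call:
send_rows(
  series=[
    {"ax": 0, "ay": 0, "az": 0, "dx": -1.5, "dy": 0.3, "dz": 4.5, "hand": 0},
    {"ax": 0, "ay": 0, "az": 0, "dx": -2.9, "dy": 0.45, "dz": 9, "hand": 0},
    {"ax": 0, "ay": 0, "az": 0, "dx": -2.9, "dy": 0.45, "dz": 13, "hand": 0},
    {"ax": 0, "ay": 0, "az": 0, "dx": -2.9, "dy": 0.45, "dz": 15.5, "hand": 0},
    {"ax": 0, "ay": 0, "az": 0, "dx": -2.9, "dy": 0.45, "dz": 17, "hand": 0},
    {"ax": 0, "ay": 0, "az": 0, "dx": -2.9, "dy": 0.45, "dz": 17.8, "hand": 0},
    {"ax": 0, "ay": 0, "az": 0, "dx": -2.9, "dy": 0.45, "dz": 17.8, "hand": 0},
    {"ax": 0, "ay": 0, "az": 0, "dx": -2.9, "dy": 0.45, "dz": 17.8, "hand": 0},
  ],
)

```text
clock: 23.0
eef_pos: [573.1, 300.0, 10.0]
tool_rot: [-3.141, 0.006, -2.963]
force: [0.1, 0.2, 0.8]
width: 85.4
gripper_force: 0.0
```

```bash
python3 - <<'E'
from h import *
s=read_state();print(s["clock"],s["eef_pos"],s["tool_rot"],s["force"])
move([569.4,299.6,0],tool([0,0,0],0,.18,[0,0,0])[1])
w=get_image("wrist");c=big(mask(w,(88,50,150),(104,190,255)))[0];q=quad(c);print(q[:2].round(1).tolist(),proj(w,s["eef_pos"]-rot(s["tool_rot"]).apply([0,0,14])).round(1))
E
```

```text
23.0 [573.1036683  299.97996862   9.95526975] [-3.14109795  0.00600411 -2.96261197] [0.10114795 0.18745392 0.78040988]
d [0.38 0.03 0.99] a [-0.     0.006 -0.001]
[[252.2, 92.0], [393.1, 92.0]] [321.6 262.4]
```

Call:
send_rows(
  series=[
    {"ax": 0, "ay": 0.006, "az": 0, "dx": 0.35, "dy": 0.05, "dz": 0.5, "hand": 0},
    {"ax": 0, "ay": 0.006, "az": 0, "dx": 0.35, "dy": 0.05, "dz": 0.9, "hand": 0},
    {"ax": 0, "ay": 0.006, "az": 0, "dx": 0.35, "dy": 0.05, "dz": 0.9, "hand": 0.1},
    {"ax": 0, "ay": 0.006, "az": 0, "dx": 0.35, "dy": 0.05, "dz": 0.9, "hand": 0.15},
    {"ax": 0, "ay": 0.006, "az": 0, "dx": 0.35, "dy": 0.05, "dz": 0.9, "hand": 0.2},
    {"ax": 0, "ay": 0.006, "az": 0, "dx": 0.35, "dy": 0.05, "dz": 0.9, "hand": 0.25},
    {"ax": 0, "ay": 0.006, "az": 0, "dx": 0.35, "dy": 0.05, "dz": 0.9, "hand": 0.3},
    {"ax": 0, "ay": 0.006, "az": 0, "dx": 0.35, "dy": 0.05, "dz": 0.9, "hand": 0.35},
    {"ax": 0, "ay": 0.006, "az": 0, "dx": 0.35, "dy": 0.05, "dz": 0.9, "hand": 0.4},
    {"ax": 0, "ay": 0.006, "az": 0, "dx": 0.35, "dy": 0.05, "dz": 0.9, "hand": 0.4},
  ],
)

```text
clock: 24.05
eef_pos: [568.9, 299.7, 0.2]
tool_rot: [-3.141, -0.002, -2.962]
force: [-1.1, -0.8, 6.2]
width: 60.2
gripper_force: 64.4
```

```bash
python3 - <<'E'
from h import *
s=read_state();print(s["clock"],s["eef_pos"],s["tool_rot"],s["force"],s["width"],s["gripper_force"])
w=get_image("wrist");c=big(mask(w,(88,50,150),(104,190,255)))[0];q=quad(c);print(q.round(1).tolist())
R=rot(s["tool_rot"]).as_matrix()
for u in q[:2]:print((R.T@(onz(w,u,2)-s["eef_pos"])).round(1),(R.T@(onz(w,u,16.5)-s["eef_pos"])).round(1))
# dish pose relative, target
print("dish");o=np.array([561.2,-342.8,0])
E
```

```text
24.05 [5.68926053e+02 2.99743023e+02 1.50568863e-01] [-3.14066803e+00 -1.51498735e-03 -2.96230215e+00] [-1.05264095 -0.76320069  6.19030624] 60.18600165417487 64.37767624855042
[[244.7, 101.0], [395.2, 101.0], [379.8, 328.4], [261.1, 330.0]]
[ 75.7 -35.5  -1.7] [ 74.7 -31.9 -16.2]
[75.6 34.  -1.8] [ 74.7  30.5 -16.3]
dish
```

Lid gripped at its centre: near end at tool x +75, y offset −0.7. Lifting and carrying it to the dish.

```bash
python3 - <<'E'
from h import *
_,r=tool([0,0,0],0,-.08,[0,0,0])
move([566,100,190],tool([0,0,0],0,.1,[0,0,0])[1]);move([563,-200,170],r);move([561.2,-342.4,80],r)
E
```

```text
d [  3.88 -19.62 -18.96] a [-0.001 -0.001  0.079]
d [  9.52 -49.08 -16.93] a [-0.001 -0.001  0.259]
d [ 12.22 -63.05  -7.91] a [-0.001 -0.001  0.259]
```

Call:
send_rows(
  series=[
    {"ax": 0, "ay": 0, "az": 0, "dx": 0, "dy": 0, "dz": -2, "hand": 0.4},
    {"ax": 0, "ay": 0, "az": 0, "dx": 0, "dy": 0, "dz": -6, "hand": 0.4},
    {"ax": 0, "ay": 0, "az": 0, "dx": 0, "dy": -1, "dz": -10.5, "hand": 0.4},
    {"ax": 0, "ay": 0, "az": 0, "dx": 0.5, "dy": -4, "dz": -14, "hand": 0.4},
    {"ax": 0, "ay": 0, "az": 0.03, "dx": 1.5, "dy": -8, "dz": -16.5, "hand": 0.4},
    {"ax": 0, "ay": 0, "az": 0.05, "dx": 2.5, "dy": -12.8, "dz": -17, "hand": 0.4},
    {"ax": 0, "ay": 0, "az": 0.08, "dx": 3.5, "dy": -17.6, "dz": -17, "hand": 0.4},
    {"ax": 0, "ay": 0, "az": 0.11, "dx": 4.4, "dy": -22.4, "dz": -17, "hand": 0.4},
    {"ax": 0, "ay": 0, "az": 0.14, "dx": 5.3, "dy": -27.2, "dz": -17, "hand": 0.4},
    {"ax": 0, "ay": 0, "az": 0.17, "dx": 6.2, "dy": -32, "dz": -17, "hand": 0.4},
  ],
)

```text
clock: 25.1
eef_pos: [564.6, -27.9, 169.9]
tool_rot: [-3.14, -0.002, -3.133]
force: [0.4, 0.5, -1.8]
width: 60.5
gripper_force: 65.5
```

```bash
python3 - <<'E'
from h import *
s=read_state();print(s["eef_pos"],s["tool_rot"],s["width"])
_,r=tool([0,0,0],0,-.08,[0,0,0])
move([563,-200,150],r);move([561.2,-342.4,80],r)
E
```

```text
[564.63093638 -27.94156829 169.91715766] [-3.14011860e+00 -1.90901220e-03 -3.13336227e+00] 60.52937443001663
d [  0.3  -17.2    2.02] a [-0.002 -0.002  0.088]
d [  0.58 -31.43   9.04] a [-0.002 -0.002  0.088]
```

Call:
send_rows(
  series=[
    {"ax": 0, "ay": 0, "az": 0.02, "dx": 0.1, "dy": -4.8, "dz": 0, "hand": 0.4},
    {"ax": 0, "ay": 0, "az": 0.04, "dx": 0.2, "dy": -9.6, "dz": 0.5, "hand": 0.4},
    {"ax": 0, "ay": 0, "az": 0.06, "dx": 0.3, "dy": -14.4, "dz": 1, "hand": 0.4},
    {"ax": 0, "ay": 0, "az": 0.088, "dx": 0.4, "dy": -19.2, "dz": 2, "hand": 0.4},
    {"ax": 0, "ay": 0, "az": 0.088, "dx": 0.5, "dy": -24, "dz": 4, "hand": 0.4},
    {"ax": 0, "ay": 0, "az": 0.088, "dx": 0.6, "dy": -28, "dz": 6.5, "hand": 0.4},
    {"ax": 0, "ay": 0, "az": 0.088, "dx": 0.6, "dy": -31, "dz": 8.5, "hand": 0.4},
    {"ax": 0, "ay": 0, "az": 0.088, "dx": 0.6, "dy": -31, "dz": 8.5, "hand": 0.4},
    {"ax": 0, "ay": 0, "az": 0.088, "dx": 0.6, "dy": -31, "dz": 8.5, "hand": 0.4},
  ],
)

```text
clock: 26.0
eef_pos: [560.8, -336.5, 84.3]
tool_rot: [-3.141, -0.004, 3.061]
force: [1.3, 0.8, 0.0]
width: 60.6
gripper_force: 65.5
```

```bash
python3 - <<'E'
from h import *
s=read_state();print(s["clock"],s["eef_pos"],s["tool_rot"],s["width"])
_,r=tool([0,0,0],0,-.08,[0,0,0])
move([561.2,-342.4,40],r)
w=get_image("wrist")
# dish near rim visible beyond the lid? show bright glass pixels above the lid's near edge
v=cv2.cvtColor(w["pixels"],cv2.COLOR_RGB2HSV);c=big(mask(w,(88,50,150),(104,190,255)))[0];q=quad(c);print(q.round(0).tolist())
print([proj(w,X).round(0).tolist() for X in([491.4,-337.2,0],[491.4,-337.2,24])])
E
```

```text
26.0 [ 560.7740076  -336.46907167   84.31818142] [-3.14107039 -0.00363399  3.06111329] 60.553325462831644
d [-0.11 -0.59  4.43] a [-0.001 -0.004 -0.   ]
[[245.0, 101.0], [396.0, 101.0], [380.0, 330.0], [261.0, 328.0]]
[[313.0, 118.0], [312.0, 118.0]]
```

Call:
send_rows(
  series=[
    {"ax": 0, "ay": -0.004, "az": 0, "dx": -0.1, "dy": -0.6, "dz": 2, "hand": 0.4},
    {"ax": 0, "ay": -0.004, "az": 0, "dx": -0.1, "dy": -0.6, "dz": 4.4, "hand": 0.4},
    {"ax": 0, "ay": -0.004, "az": 0, "dx": -0.1, "dy": -0.6, "dz": 4.8, "hand": 0.4},
    {"ax": 0, "ay": -0.004, "az": 0, "dx": -0.1, "dy": -0.6, "dz": 4.8, "hand": 0.4},
    {"ax": 0, "ay": -0.004, "az": 0, "dx": -0.1, "dy": -0.6, "dz": 4.8, "hand": 0.4},
  ],
)

```text
clock: 26.55
eef_pos: [563.5, -341.8, 38.9]
tool_rot: [-3.14, 0.004, 3.064]
force: [0.4, -0.5, -0.6]
width: 60.3
gripper_force: 65.5
```

```bash
python3 - <<'E'
from h import *
s=read_state();print(s["clock"],s["eef_pos"],s["tool_rot"],s["width"],s["force"])
_,r=tool([0,0,0],0,-.08,[0,0,0])
move([561.2,-342.4,20],r)
E
```

```text
26.55 [ 563.45943482 -341.77488368   38.89923764] [-3.13952079  0.00420524  3.06425756] 60.28235321328052 [ 0.43680987 -0.48437581 -0.62456135]
d [ 0.23 -0.08  1.89] a [-0.002  0.004  0.003]
```

Call:
send_rows(
  series=[
    {"ax": 0, "ay": 0.004, "az": 0.003, "dx": 0.23, "dy": -0.08, "dz": 0.6, "hand": 0.4},
    {"ax": 0, "ay": 0.004, "az": 0.003, "dx": 0.23, "dy": -0.08, "dz": 1.2, "hand": 0.4},
    {"ax": 0, "ay": 0.004, "az": 0.003, "dx": 0.23, "dy": -0.08, "dz": 1.2, "hand": 0.4},
    {"ax": 0, "ay": 0.004, "az": 0.003, "dx": 0.23, "dy": -0.08, "dz": 1.2, "hand": 0.4},
  ],
)

```text
clock: 26.95
eef_pos: [559.7, -343.0, 25.3]
tool_rot: [-3.14, -0.002, 3.06]
force: [-0.2, 0.5, -1.0]
width: 60.3
gripper_force: 65.5
```

```bash
python3 - <<'E'
from h import *
s=read_state();print(s["clock"],s["eef_pos"],s["tool_rot"],s["width"],s["force"])
_,r=tool([0,0,0],0,-.08,[0,0,0])
move([561.2,-342.4,20],r)
t=get_image("top");c=big(mask(t,(90,50,100),(112,200,255),(425,150,475,240)))
print([cv2.boundingRect(k) for k in c])
E
```

```text
26.95 [ 559.67331433 -342.97711282   25.3447939 ] [-3.14014167e+00 -2.14224500e-03  3.05977337e+00] 60.32494488608552 [-0.24424588  0.52071971 -1.02734969]
d [-0.15  0.07  0.53] a [-0.001 -0.002 -0.002]
[(434, 202, 27, 29)]
```

Call:
send_rows(
  series=[
    {"ax": 0, "ay": 0, "az": 0, "dx": -0.12, "dy": 0.06, "dz": 0, "hand": 0.4},
    {"ax": 0, "ay": 0, "az": 0, "dx": -0.12, "dy": 0.06, "dz": 0.25, "hand": 0.4},
    {"ax": 0, "ay": 0, "az": 0, "dx": -0.12, "dy": 0.06, "dz": 0.5, "hand": 0.4},
    {"ax": 0, "ay": 0, "az": 0, "dx": -0.12, "dy": 0.06, "dz": 0.5, "hand": 0.4},
  ],
)

```text
clock: 27.4
eef_pos: [560.8, -342.3, 20.0]
tool_rot: [-3.14, -0.003, 3.06]
force: [-0.5, 0.1, -0.9]
width: 60.5
gripper_force: 65.5
```

Skirt foot at about 22 mm, already below the 24 mm rim, with no contact force. Continuing down slowly.

Call:
send_rows(
  series=[
    {"ax": 0, "ay": 0, "az": 0, "dx": 0, "dy": 0, "dz": 0.2, "hand": 0.4},
    {"ax": 0, "ay": 0, "az": 0, "dx": 0, "dy": 0, "dz": 0.4, "hand": 0.4},
    {"ax": 0, "ay": 0, "az": 0, "dx": 0, "dy": 0, "dz": 0.4, "hand": 0.4},
  ],
)

```text
clock: 27.7
eef_pos: [560.8, -342.4, 16.1]
tool_rot: [-3.14, -0.002, 3.06]
force: [0.1, 0.7, -1.1]
width: 60.4
gripper_force: 65.5
```

Call:
send_rows(
  series=[
    {"ax": 0, "ay": 0, "az": 0, "dx": 0, "dy": 0, "dz": 0.2, "hand": 0.4},
    {"ax": 0, "ay": 0, "az": 0, "dx": 0, "dy": 0, "dz": 0.4, "hand": 0.4},
    {"ax": 0, "ay": 0, "az": 0, "dx": 0, "dy": 0, "dz": 0.4, "hand": 0.4},
  ],
)

```text
clock: 28.0
eef_pos: [560.9, -342.4, 12.1]
tool_rot: [-3.14, -0.002, 3.06]
force: [-1.0, 0.5, -0.7]
width: 60.4
gripper_force: 65.5
```

Call:
send_rows(
  series=[
    {"ax": 0, "ay": 0, "az": 0, "dx": 0, "dy": 0, "dz": 0.1, "hand": 0.4},
    {"ax": 0, "ay": 0, "az": 0, "dx": 0, "dy": 0, "dz": 0.15, "hand": 0.4},
    {"ax": 0, "ay": 0, "az": 0, "dx": 0, "dy": 0, "dz": 0.15, "hand": 0.4},
  ],
)

```text
clock: 28.3
eef_pos: [561.1, -342.5, 11.0]
tool_rot: [-3.14, -0.002, 3.06]
force: [-0.7, -0.7, -1.2]
width: 60.4
gripper_force: 65.5
```

Call:
send_rows(
  series=[
    {"ax": 0, "ay": 0, "az": 0, "dx": 0, "dy": 0, "dz": 0.08, "hand": 0.4},
    {"ax": 0, "ay": 0, "az": 0, "dx": 0, "dy": 0, "dz": 0.08, "hand": 0.4},
  ],
)

```text
clock: 28.5
eef_pos: [561.1, -342.5, 10.2]
tool_rot: [-3.14, -0.002, 3.06]
force: [0.8, -0.8, -0.6]
width: 60.5
gripper_force: 65.5
```

Call:
send_rows(
  series=[
    {"ax": 0, "ay": 0, "az": 0, "dx": 0, "dy": 0, "dz": 0.08, "hand": 0.4},
    {"ax": 0, "ay": 0, "az": 0, "dx": 0, "dy": 0, "dz": 0.08, "hand": 0.4},
  ],
)

```text
clock: 28.7
eef_pos: [561.1, -342.5, 10.2]
tool_rot: [-3.14, -0.002, 3.06]
force: [-1.5, 0.1, 4.4]
width: 60.4
gripper_force: 66.1
```

```bash
python3 - <<'E'
from h import *
s=read_state();print(s["eef_pos"],s["force"],s["torque"])
E
```

```text
[ 561.12643353 -342.54276063   10.17286505] [-1.4905746   0.09213251  4.39296115] [0.24409892 0.27070377 0.05031678]
```

Contact at TCP z = 10.2, exactly the height predicted for a fully seated lid. Releasing and rising.

Call:
send_rows(
  series=[
    {"ax": 0, "ay": 0, "az": 0, "dx": 0, "dy": 0, "dz": -0.03, "hand": 0.3},
    {"ax": 0, "ay": 0, "az": 0, "dx": 0, "dy": 0, "dz": -0.03, "hand": 0.2},
    {"ax": 0, "ay": 0, "az": 0, "dx": 0, "dy": 0, "dz": -0.03, "hand": 0.1},
    {"ax": 0, "ay": 0, "az": 0, "dx": 0, "dy": 0, "dz": -0.03, "hand": 0},
    {"ax": 0, "ay": 0, "az": 0, "dx": 0, "dy": 0, "dz": -0.03, "hand": 0},
    {"ax": 0, "ay": 0, "az": 0, "dx": 0, "dy": 0, "dz": -2, "hand": 0},
    {"ax": 0, "ay": 0, "az": 0, "dx": 1, "dy": 0, "dz": -6, "hand": 0},
    {"ax": 0, "ay": 0, "az": 0, "dx": 3, "dy": 0, "dz": -10, "hand": 0},
    {"ax": 0, "ay": 0, "az": 0, "dx": 5, "dy": 0, "dz": -14, "hand": 0},
    {"ax": 0, "ay": 0, "az": 0, "dx": 6, "dy": 0, "dz": -17, "hand": 0},
  ],
)

```text
clock: 29.7
eef_pos: [500.1, -338.0, 181.9]
tool_rot: [-3.139, -0.001, 3.059]
force: [0.4, -0.5, -0.0]
width: 85.3
gripper_force: 0.0
```

```bash
python3 - <<'E'
from h import *
s=read_state();print(s["clock"],s["eef_pos"],s["width"])
w=get_image("wrist");t=get_image("top")
c=big(mask(w,(88,50,110),(110,255,255),(200,80,440,330)))[0];q=quad(c);print(q.round(1).tolist())
Z=np.array([onz(w,u,26.5) for u in q]);print("lid",Z[:,:2].round(1).tolist(),Z.mean(0).round(1),[np.linalg.norm(Z[i]-Z[i-1]).round(1) for i in range(4)])
n=Z[:2].mean(0);f=Z[2:].mean(0);print("yaw",np.arctan2(*(f-n)[1::-1]))
c=big(mask(t,(90,50,100),(115,255,255),(425,150,475,250)))[0];q=quad(c);Z=np.array([onz(t,u,26.5) for u in q]);print("top",Z[:,:2].round(1).tolist(),Z.mean(0).round(1),[np.linalg.norm(Z[i]-Z[i-1]).round(1) for i in range(4)])
# glass visible beyond the lid's near foot / sides in the wrist view
V=cv2.cvtColor(w["pixels"],cv2.COLOR_RGB2HSV);m=cv2.inRange(V,np.array((0,0,135)),np.array((179,45,255)));k=cv2.boundingRect(c)
x0,y0=np.floor(q.min(0)).astype(int)
b=cv2.boundingRect(big(mask(w,(88,50,110),(110,255,255),(200,80,440,330)))[0]);print("glass px round lid",cv2.countNonZero(m[b[1]-8:b[1]+b[3]+8,b[0]-8:b[0]+b[2]+8]),b)
E
```

```text
29.7 [ 500.10654241 -337.9739217   181.90325695] 85.32241333772815
[[290.1, 172.0], [351.7, 172.0], [348.3, 301.0], [294.6, 301.0]]
lid [[481.7, -369.2], [487.0, -305.3], [639.9, -317.8], [634.8, -380.9]] [ 560.9 -343.3   26.5] [np.float64(153.5), np.float64(64.1), np.float64(153.4), np.float64(63.3)]
yaw -0.07910461070814556
top [[640.2, -316.3], [635.3, -380.3], [498.1, -368.0], [486.1, -303.9]] [ 564.9 -342.1   26.5] [np.float64(154.6), np.float64(64.2), np.float64(137.8), np.float64(65.2)]
glass px round lid 1062 (290, 172, 63, 130)
```

The lid reads centred at (561, −343) with yaw −0.079, against the dish at (561.2, −342.8) and −0.08. It is level, and the arm is clear. Handing in.

```bash
python3 -c "
from cell import *
print(finish_job())"
```

```text
the job is handed in; nothing more can be done
None
```

The job is handed in after about 30 s of robot time: the spatula lies in the tray and the lid is back on the dish, centred within about 1 mm and down at its seated height. Two faults to note: a mistaken tool turn at lift-off rotated the lid in the grip (the dish did not move and the lid still landed flat on the mat), and I viewed 11 pictures against the limit of 10.

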